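# Spot test: load two mineral chips and poise the pipette over the larger one

## Robot

A 6-joint arm with a two-finger parallel gripper is mounted at the origin on a cart in front of the work surface, level with it; the furniture and walls round the work are solid. World frame = base frame: x ahead of the robot, y to its left, z up, the work surface at z = 0. Lengths are in mm, angles in degrees, forces in N, time in s.
With the tool pointing down it reaches from about 375 to 925 mm from the base axis. Payload 5.7 kg.
Tool frame: the origin (TCP) lies between the finger pads; the fingertips stand 25 mm ahead of it and the grasp point (between the pads) lies 6 mm ahead of it; y points along the fingers, x is the direction in which the jaws open and shut, and the axes are right-handed (so a half turn about y gives the same grasp; the last joint's range is limited). The gripper opens to 88 mm and grips with 3 to 60 N. Pads are 20 mm wide; open, the fingers measure 115 mm over their backs; the gripper's body (75 mm by 178 mm) begins 61 mm behind the grasp point.
Start: joints at [-76.209, 20.558, 86.54, -0, 72.909, -6.595], TCP at [208.988, -562.396, 247.623] pointing down, gripper open.
Joint ranges: [-170.27, 170.27], [-57.76, 135], [12.27, 136.19], [-55.21, 235.2], [11.17, 155.16], [-170.74, 170.74]. Speed limits (degrees/s): [136.94, 136.94, 180, 180, 180, 180].

## Interface

Orientations are given as a 3x3 rotation matrix whose columns are the frame's x, y, z axes.
In Python, from plant import observe, get_image, hand_in, cut_out, landmark_of gives the robot as it stands. The module is installed in compiled form; this text tells all that it offers.
- The arm moves only by the tool servo_tool, never from a script. Its argument "motion" is a list of rows, each a list of 4 numbers: the shift along the tool's x, y, z in m, then the turn about the tool's y in degrees. A call has 1 to 8 rows; each row is the pose to reach, as a shift and turn from the pose measured when the call began, along the tool's axes at that moment; what a row does not reach only later rows make up. A row lasts 1/8 s, in which the tool goes at most 62.5 mm and 10.7 degrees, less where a joint would pass 70% of its speed; a pose out of reach is approached as far as the arm can. A call with a gripper value outside its range is refused whole. "gripper" is the finger opening in m, from 0 to 0.0878, set as the call begins (left out, the last holds). The fingers move at their own pace and stop on an object; "force" is the grip in N (left out, the last holds). Time passes only in rows, so rows that repeat a pose let the fingers close. It gives the time, the measured TCP pose, the force and the opening at its end, in the units of the state.
- observe(): the state, without advancing time (a new reading comes with each control period).
- get_image(name): name is "scene" or "top" or "wrist"; returns a dict with "image" (400x640x3 uint8, blue, green, red), "fx", "fy", "cx", "cy" (pixels), "position" and "orientation" of the camera in the world. Camera axes: x right, y down, z forward; pixel columns grow to the right and rows downward; lengths in mm; the calibration is good to about 2 mm. A picture is of the moment at which its call begins. There is no depth.
- hand_in(): hands the job in, once; it reports no verdict.
Trained networks look in the newest picture that a camera, given by its name, has taken for a name from the list of things; names that differ only in an ending like _2 or _b are one class to them, and where a whole thing is asked for, a point or a joint stands for the part that bears it (a point fixed in the world has none). Each returns a list of dicts, best first, with "conf" (0 to 1); they miss things now and then, are a little off and sometimes report something else, mostly with a low value. They report only what shows in the picture. A call takes as long as a camera call.
- cut_out(camera, label): "pixels" (400x640 bool, what is visible of it) and "box" ([left, top, right, bottom] in pixels, round what is visible of it).
- landmark_of(camera, label): "pixel" ([column, row] in pixels: a listed point, or the origin of a listed thing).
The state is a dict: "t": time; "joint_positions": joint angles; "joint_vel": joint speeds; "effort": joint torques, N m; "ee_pos": TCP position; "orientation": TCP orientation; "ft_force": force on the tool from outside, world axes, zero at the start; "torque": the same for the moment, N m; "grip_width": opening from 0.0 (shut) to 1.0 (fully open).
Only numpy, scipy, OpenCV 4.12 (cv2) and the standard library are available. Lean on these libraries where they do the work, as an engineer would, in place of code of your own. Each camera call takes 0.05 s, during which the arm holds its last target.

## Task

Get the acid spot test ready: put the two mineral chips from the streak tile into the two empty cavities of the white spot plate, one chip in each. Then draw the transfer pipette straight up out of its wooden rack, carry it upright and clear of the mortar and the bottles, and finish still holding it, steady and tip down, with the tip about 1 cm above the plate's top face and centred over the cavity with the larger chip. The pipette must never touch the plate, the tile, a chip, the mortar and its pestle, or a bottle, and the mortar and bottles stay as they stand.

Things in the scene. Friction and masses are not known exactly. Their poses are not given: they have to be found in the camera images.
- chip_large_mid (a point): the larger of two grey faceted mineral chips: 24 (its x) x 17 (its y) x 13 mm high, 12 g; the point is its centre, half-way up. It lies on the streak tile; grasp it across its 17 mm width (its y axis).
- chip_small_mid (a point): the smaller grey mineral chip: 15 (its x) x 13 (its y) x 11 mm high, 10 g; the point is its centre, half-way up. It lies on the streak tile; grasp it across its 13 mm width (its y axis).
- streak_tile: flat white unglazed tile, 85 (x) x 145 (y) x 7 mm, fixed; origin at the centre of its underside, on the worktop. The chips lie on it about 64 mm apart along its y axis.
- spot_plate: white porcelain spot plate, 84 (x) x 122 (y) x 20 mm, fixed, with 2 x 3 round cavities 28 mm across and 13 mm deep, 38 mm apart both ways; origin at the centre of its underside. The four cavities towards its +y end hold chips already tested (below the rim); the two at its -y end are empty. It may lie at any yaw.
- well_a (a point): centre of the mouth of one empty cavity (at the plate's own x = -19 mm, y = -38 mm), level with the plate's top face, 20 mm above the worktop; its z axis points up.
- well_b (a point): centre of the mouth of the other empty cavity (at the plate's own x = +19 mm, y = -38 mm), level with the plate's top face, 20 mm above the worktop; its z axis points up.
- pipette_rack: low light-wood pipette rack, 56 (x) x 150 (y) x 66 mm high, fixed; origin at the centre of its underside. Boards with three 9 mm bores in a row along y, 45 mm apart; upper board's top face at 58 mm (end cheeks 66 mm). The pipette stands in the middle bore, its tip 6 mm above the worktop; the other two are empty.
- pipette_bulb (a point): centre of the bulb of the white transfer pipette, about 209 mm above the worktop while it stands in the rack; z is the pipette's length, up. The pipette is 230 mm long and weighs 12 g, is stiff enough for a firm grip (30 N); the bulb is 14 mm thick and 54 mm long (its middle 203 mm above the tip), the stem below it 7 mm thick. Grasp the bulb from above; it stands with up to about 2 degrees of lean, and has to rise 60 mm to leave the rack.
- pipette_tip (a point): the lower end of the pipette's stem (7 mm thick): 203 mm below the bulb's centre, and in the pipette's own frame 5 mm to -x and 1 mm to -y of the bulb's centre line.
- mortar: white porcelain mortar, about 116 mm across and 56 mm high, with its pestle leaning in it (moves with it; the handle rises to about 85 mm above the worktop), loose, between rack and plate; origin at the centre of its underside. Leave it alone.
- bottle_near: amber dropper bottle with black cap, 39 mm across, 104 mm high, loose; origin at the centre of its underside. Leave it alone.
- bottle_far: a second such dropper bottle, 39 mm across, 104 mm high, loose; origin at the centre of its underside. Leave it alone.

How it is judged:
By the outcome, as a careful person would: the job done as asked, in the order asked, and still so for the second after the job is handed in, while the arm keeps its last pose, push and grip.
It also fails if it takes over 72 s, if anything falls off the work surface, if the arm or the gripper's body presses on something with over 40 N, if the wrist force passes 120 N, or if a joint passes its speed limit or range.

## Working session

There is one attempt and no reset: what is moved stays moved. The work goes in short steps, Python scripts to look and compute and a tool call to move; the robot and the scene stay as the last step left them, time stands still between calls to the robot, and variables do not carry over. Pictures are saved under pics/ and viewed, and the job is handed in when it is done.

Besides the shell and the picture viewer there is one more tool, called after "Call:" as name(argument=value, ...) on one line, values as JSON. servo_tool: Moves the arm, as the interface text tells. Its arguments: {"type":"object","properties":{"motion":{"type":"array"},"gripper":{"type":"number"},"force":{"type":"number"}},"required":["motion"]}

```bash
mkdir -p pics; ls
python3 - <<'E'
from plant import *
import cv2
s=observe();print(s)
for n in ["scene","top","wrist"]:
    g=get_image(n);cv2.imwrite(f"pics/{n}0.png",g["image"]);print(n,{k:v for k,v in g.items() if k!="image"})
E
```

```text
pics
{'t': 0.0, 'joint_positions': array([-7.62096539e+01,  2.05986815e+01,  8.65972528e+01, -1.19255302e-04,
        7.29073253e+01, -6.59530757e+00]), 'joint_vel': array([-0.01585077,  0.03259371,  0.05674657,  0.05020919,  0.04024319,
       -0.02482241]), 'effort': array([ 1.47995717e-03, -5.15368867e+01, -2.70725870e+01,  6.76195160e-02,
        3.42698407e-02, -9.42381303e-05]), 'ee_pos': array([ 208.83910602, -561.81571741,  246.81330483]), 'orientation': array([[ 3.48337538e-01, -4.31526641e-04,  9.37369070e-01],
       [-9.37367459e-01,  1.74979441e-03,  3.48337745e-01],
       [-1.79052018e-03, -9.99998376e-01,  2.05020046e-04]]), 'ft_force': array([0.31029461, 0.06163669, 0.42803494]), 'torque': array([ 0.00875599,  0.03724601, -0.00726584]), 'grip_width': 0.9975109684033978}
scene {'fx': 451.50869192816265, 'fy': 451.50869192816265, 'cx': 322.5962792793608, 'cy': 196.55053589803285, 'position': array([-58.43131727, 961.61820866, 852.96977178]), 'orientation': array([[-0.84148444, -0.29915859,  0.44989786],
       [-0.53978682,  0.42989061, -0.72375703],
       [ 0.02311126, -0.85187922, -0.52322812]])}
top {'fx': 491.3810883694468, 'fy': 491.3810883694468, 'cx': 324.72622703204473, 'cy': 202.7649148726404, 'position': array([ 450.85915792,  -22.21218121, 1623.23273658]), 'orientation': array([[-0.00947499, -0.99799938,  0.06250966],
       [-0.99989685,  0.00878112, -0.01136555],
       [ 0.01079391, -0.0626109 , -0.99797964]])}
wrist {'fx': 338.0374362157732, 'fy': 338.0374362157732, 'cx': 324.5556804533459, 'cy': 199.0904954792734, 'position': array([ 276.82653476, -536.65695393,  384.47716653]), 'orientation': array([[ 3.48693662e-01, -9.02833843e-01, -2.51602430e-01],
       [-9.37236362e-01, -3.36139250e-01, -9.27275930e-02],
       [-8.55843059e-04,  2.68144470e-01, -9.63378332e-01]])}
```

View pictures.

View pics/scene0.png

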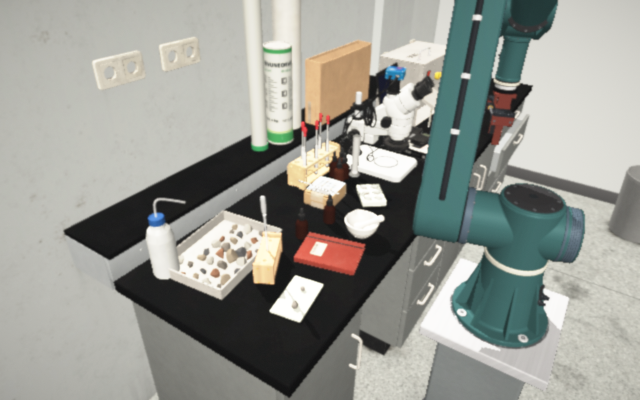

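View pics/top0.png

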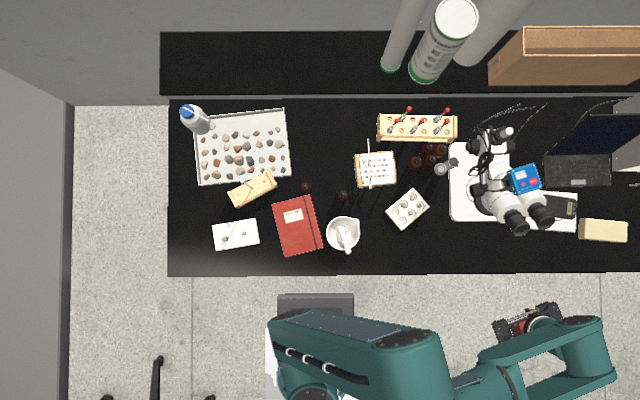

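View pics/wrist0.png

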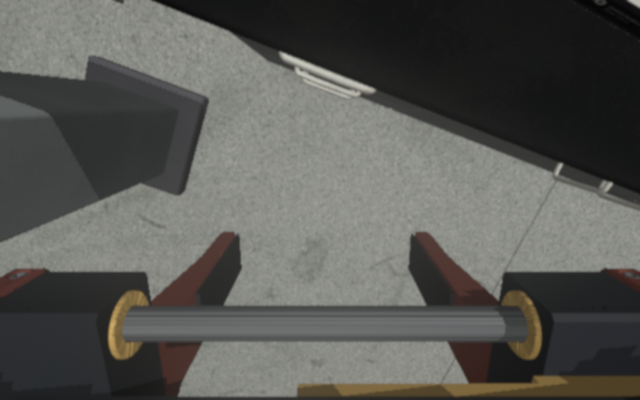

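```bash
cat > h.py <<'E'
from plant import *
import numpy as np, cv2
def ray(g,p):
    d=np.array([(p[0]-g["cx"])/g["fx"],(p[1]-g["cy"])/g["fy"],1.0])
    return g["orientation"]@d
def atz(g,p,z):
    d=ray(g,p);c=g["position"];return c+d*(z-c[2])/d[2]
def proj(g,P):
    q=g["orientation"].T@(np.asarray(P,float)-g["position"]);return np.array([g["fx"]*q[0]/q[2]+g["cx"],g["fy"]*q[1]/q[2]+g["cy"]])
def tri(gs,ps):
    A=np.zeros((3,3));b=np.zeros(3)
    for g,p in zip(gs,ps):
        d=ray(g,p);d/=np.linalg.norm(d);M=np.eye(3)-np.outer(d,d);A+=M;b+=M@g["position"]
    return np.linalg.solve(A,b)
E
python3 - <<'E'
from h import *
np.set_printoptions(precision=1,suppress=True)
Z=dict(chip_large_mid=13.5,chip_small_mid=12.5,streak_tile=0,spot_plate=0,well_a=20,pipette_rack=0,pipette_bulb=209,pipette_tip=6,mortar=0,bottle_near=0)
for c in ["top","scene"]:
    g=get_image(c)
    for k,z in Z.items():
        for r in landmark_of(c,k): print(c,k,round(r["conf"],2),np.array(r["pixel"]),atz(g,r["pixel"],z))
E
```

```text
top streak_tile 0.86 [236.9 233.5] [453.7 249.3   0. ]
top spot_plate 0.68 [306.  186.3] [607.8  20.9   0. ]
top spot_plate 0.56 [405.6 208.9] [ 529.8 -308.5    0. ]
top well_a 0.94 [403.3 223.3] [ 481.8 -296.5   20. ]
top well_a 0.65 [393.5 209.6] [ 526.9 -265.3   20. ]
top pipette_rack 0.95 [253.5 184.3] [615.9 194.7   0. ]
top pipette_bulb 0.65 [343.6 196.3] [557.7 -93.  209. ]
top pipette_bulb 0.61 [239.7 184.9] [593.2 206.5 209. ]
top mortar 0.76 [344.8 235.5] [ 443.8 -105.9    0. ]
top mortar 0.42 [401.5 223. ] [ 483.2 -294.     0. ]
top mortar 0.17 [347.4 193.6] [ 582.3 -116.2    0. ]
top bottle_near 0.48 [344.8 197.2] [ 570.4 -107.4    0. ]
top bottle_near 0.28 [241.2 184.1] [616.9 235.4   0. ]
scene chip_large_mid 0.48 [293.4 301.7] [446.1 278.1  13.5]
scene chip_large_mid 0.45 [302.3 287.7] [456.8 222.9  13.5]
scene chip_small_mid 0.35 [305.  288.3] [450.1 219.8  12.5]
scene streak_tile 0.71 [294.8 295.9] [463.7 247.8   0. ]
scene spot_plate 0.98 [369.9 195.3] [ 538.1 -324.1    0. ]
scene spot_plate 0.45 [301.2 238.7] [594.   32.1   0. ]
scene well_a 0.8 [367.2 197.1] [ 526.3 -277.6   20. ]
scene well_a 0.69 [379.5 196.3] [ 492.8 -307.5   20. ]
scene pipette_rack 0.88 [268.6 264.8] [599.8 187.5   0. ]
scene pipette_rack 0.46 [296.7 302.5] [445.5 264.7   0. ]
scene pipette_bulb 0.73 [260.7 206.4] [601.8 204.9 209. ]
scene mortar 0.78 [356.2 238.6] [451.8 -66.   -0. ]
scene bottle_near 0.64 [325.4 219.5] [ 588.3 -100.5    0. ]
```

Run:
```python
import cv2,numpy as np
t=cv2.imread("pics/top0.png")
a=cv2.resize(t[175:260,205:435],None,fx=3.4,fy=3.4,interpolation=cv2.INTER_CUBIC);cv2.imwrite("pics/t0z.png",a)
t=cv2.imread("pics/scene0.png")
a=cv2.resize(t[170:330,245:405],None,fx=3.7,fy=3.7,interpolation=cv2.INTER_CUBIC);cv2.imwrite("pics/s0z.png",a)
```

```text
(no output)
```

View pics/t0z.png

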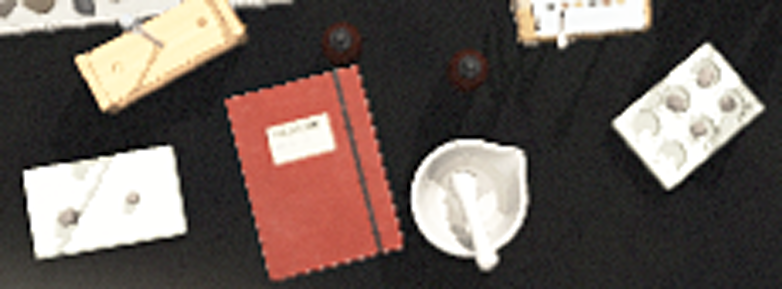

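View pics/s0z.png

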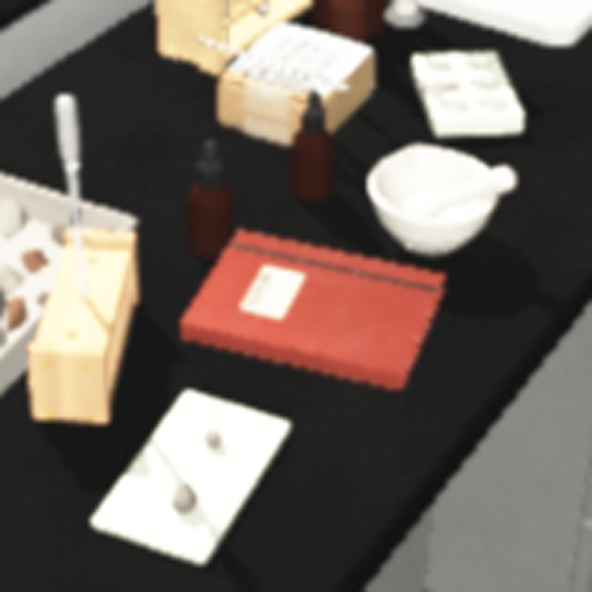

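```bash
cat >> h.py <<'E'
np.set_printoptions(precision=1,suppress=True)
def go(*targets):
    """print tool shifts (m) for TCP world targets; yaw = world angle (deg) of tool x axis"""
    s=observe();R=s["orientation"];p=s["ee_pos"]
    a=np.degrees(np.arctan2(R[1,0],R[0,0]))
    print("t",round(s["t"],2),"p",p,"xang",round(a,2),"F",s["ft_force"],"grip",round(s["grip_width"]*87.8,1),"j",s["joint_positions"])
    for t in targets:
        d=R.T@(np.array(t[:3],float)-p)
        y=""
        if len(t)>3: y=-((t[3]-a+90)%180-90)   # tool y down: +turn = world -yaw
        print("->",t,"shift m",np.round(d/1000,4),"turn",y)
E
python3 - <<'E'
from h import *
go((300,-350,230),(450,-300,220))
E
```

```text
t 1.25 p [ 209.  -562.4  247.6] xang -69.62 F [-0.8  0.1  0.4] grip 87.5 j [-76.2  20.6  86.5  -0.   72.9  -6.6]
-> (300, -350, 230) shift m [-0.2  0.   0.2] turn 
-> (450, -300, 220) shift m [-0.2  0.   0.3] turn
```

Call:
servo_tool(motion=[[-0.04,0.004,0.04,0],[-0.08,0.008,0.08,0],[-0.125,0.012,0.12,0],[-0.165,0.016,0.16,0],[-0.165,0.02,0.21,0],[-0.163,0.024,0.26,0],[-0.162,0.027,0.3,0],[-0.162,0.027,0.317,0]])

```text
t: 2.25
ee_pos: [451.4, -299.3, 220.5]
orientation: [[0.35, 0.0, 0.937], [-0.937, 0.0, 0.35], [-0.0, -1.0, 0.0]]
ft_force: [-0.3, -0.2, 0.6]
grip_width: 1.002
```

```bash
sed -i 's#np.round(d/1000,4)#np.round(d/1000,4).tolist()#' h.py
python3 - <<'E'
from h import *
g=get_image("wrist");cv2.imwrite("pics/w1.png",g["image"])
go()
for k,z in dict(well_a=20,spot_plate=0,mortar=0,bottle_near=0).items():
    for r in landmark_of("wrist",k): print(k,round(r["conf"],2),np.array(r["pixel"]),atz(g,r["pixel"],z))
E
```

```text
t 2.3 p [ 452.3 -299.2  220.6] xang -69.52 F [ 2.7  0.3 -0.6] grip 87.7 j [-40.8  17.4  95.7   0.1  66.9  28.7]
well_a 0.96 [334.4 140.8] [ 490.8 -295.1   20. ]
well_a 0.59 [322. 103.] [ 520.2 -271.    20. ]
spot_plate 0.91 [362.1 107.7] [ 530.3 -310.9    0. ]
mortar 0.58 [143.7 100.9] [ 458.6 -100.4    0. ]
```

View pics/w1.png

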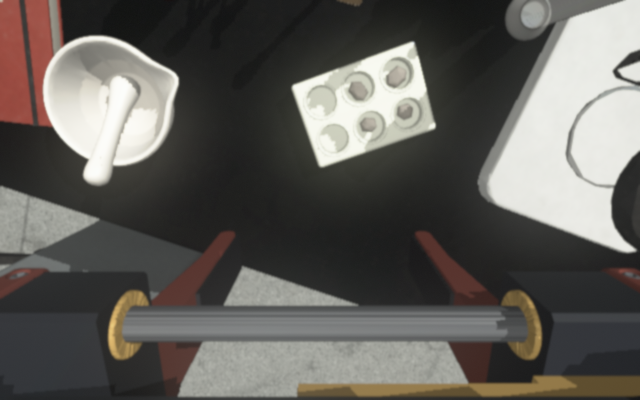

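Run:
```python
from h import *
g=get_image("wrist");
r=cut_out("wrist","spot_plate")
for q in r: print(q["conf"],q["box"])
m=r[0]["pixels"].astype(np.uint8)
c=max(cv2.findContours(m,cv2.RETR_EXTERNAL,cv2.CHAIN_APPROX_NONE)[0],key=cv2.contourArea)[:,0,:]
P=np.array([atz(g,p,20)[:2] for p in c],np.float32)
print(cv2.minAreaRect(P))
im=cv2.resize(g["image"][30:180,280:450],None,fx=4,fy=4,interpolation=cv2.INTER_CUBIC);cv2.imwrite("pics/w1z.png",im)
g2=get_image("top")
r=cut_out("top","spot_plate")
for q in r: 
  print(q["conf"],q["box"])
  m=q["pixels"].astype(np.uint8)
  c=max(cv2.findContours(m,cv2.RETR_EXTERNAL,cv2.CHAIN_APPROX_NONE)[0],key=cv2.contourArea)[:,0,:]
  P=np.array([atz(g2,p,20)[:2] for p in c],np.float32)
  print(cv2.minAreaRect(P))
```

```text
0.87 [289.0, 38.9, 433.9, 163.5]
((530.1965942382812, -310.75421142578125), (85.73716735839844, 122.64437103271484), 39.83834457397461)
0.87 [384.4, 191.8, 430.4, 227.4]
((530.498779296875, -308.2112121582031), (83.9474105834961, 123.3560791015625), 39.64582443237305)
```

View pics/w1z.png

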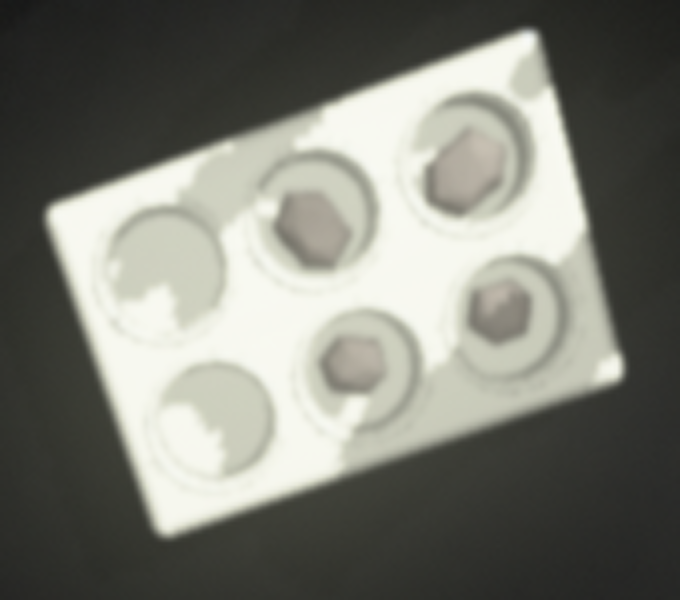

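Call:
servo_tool(motion=[[-0.06,0.003,0.018,0],[-0.12,0.006,0.036,0],[-0.18,0.009,0.054,0],[-0.24,0.012,0.072,0],[-0.3,0.014,0.09,0],[-0.36,0.016,0.108,0],[-0.42,0.018,0.126,0],[-0.475,0.02,0.145,0]])

```text
t: 3.7
ee_pos: [419.6, 196.7, 201.2]
orientation: [[0.347, 0.001, 0.938], [-0.938, 0.0, 0.347], [0.0, -1.0, 0.001]]
ft_force: [1.0, -0.3, -0.0]
grip_width: 1.001
```

Run:
```python
from h import *
g=get_image("wrist");cv2.imwrite("pics/w2.png",g["image"])
go()
for k,z in dict(chip_large_mid=13.5,chip_small_mid=12.5,streak_tile=0,pipette_rack=0,pipette_bulb=209,bottle_near=0).items():
    for r in landmark_of("wrist",k): print(k,round(r["conf"],2),np.array(r["pixel"]),atz(g,r["pixel"],z))
```

```text
t 3.75 p [419.4 203.  201.2] xang -69.6 F [ 0.6  4.6 -1.1] grip 87.7 j [ 17.1  12.5 106.    0.3  61.3  86.6]
chip_large_mid 0.55 [240.4 132. ] [437.  287.9  13.5]
chip_small_mid 0.49 [309.9 133.4] [458.5 225.8  12.5]
streak_tile 0.62 [283.2 128.2] [453.  252.3   0. ]
streak_tile 0.27 [593.3 238. ] [458.7 -97.    0. ]
```

View pics/w2.png

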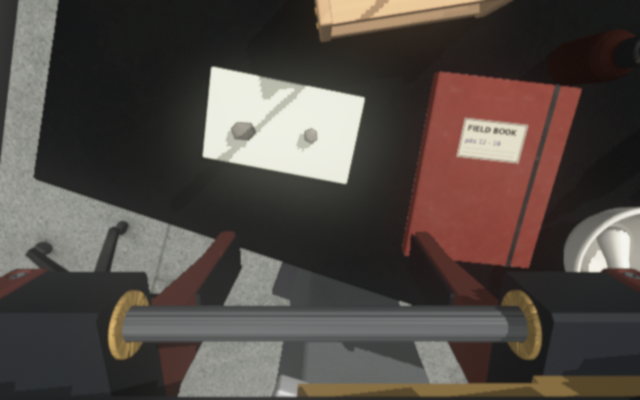

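Run:
```python
import cv2
t=cv2.imread("pics/w2.png")
cv2.imwrite("pics/w2z.png",cv2.resize(t[105:160,215:335],None,fx=6.6,fy=6.6,interpolation=cv2.INTER_CUBIC))
```

```text
(no output)
```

View pics/w2z.png

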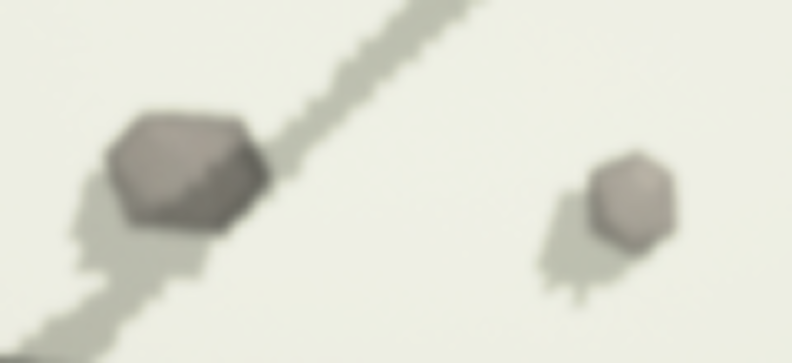

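Call:
servo_tool(motion=[[-0.004,0.01,0.005,-10.7],[-0.008,0.02,0.01,-21.4],[-0.012,0.03,0.015,-32],[-0.016,0.04,0.02,-42.7],[-0.02,0.05,0.025,-53.4],[-0.024,0.06,0.03,-64],[-0.028,0.07,0.036,-74.7],[-0.033,0.071,0.043,-85.5]], gripper=0.05)

```text
t: 5.05
ee_pos: [449.0, 237.3, 129.1]
orientation: [[0.962, -0.002, -0.272], [0.272, -0.001, 0.962], [-0.002, -1.0, -0.001]]
ft_force: [0.3, 0.7, 0.4]
grip_width: 0.564
```

Call:
servo_tool(motion=[[0,0,0,0]])

```text
t: 5.18
ee_pos: [449.9, 235.8, 129.1]
orientation: [[0.963, -0.002, -0.269], [0.269, -0.002, 0.963], [-0.002, -1.0, -0.001]]
ft_force: [-0.1, -1.2, 0.1]
grip_width: 0.573
```

```bash
cat >> h.py <<'E'
def cut(cam,k,z,g):
    for q in cut_out(cam,k):
        m=q["pixels"].astype(np.uint8)
        c=max(cv2.findContours(m,cv2.RETR_EXTERNAL,cv2.CHAIN_APPROX_NONE)[0],key=cv2.contourArea)[:,0,:]
        P=np.array([atz(g,p,z)[:2] for p in c],np.float32)
        print("cut",k,round(q["conf"],2),q["box"],cv2.minAreaRect(P))
def lm(cam,k,z,g):
    for r in landmark_of(cam,k): print(k,round(r["conf"],2),np.array(r["pixel"]),atz(g,r["pixel"],z))
E
python3 - <<'E'
from h import *
g=get_image("wrist");cv2.imwrite("pics/w3.png",g["image"])
go()
for k in ["chip_large_mid","chip_small_mid"]:
    lm("wrist",k,13.5,g);cut("wrist",k,13.5,g)
E
```

```text
t 5.22 p [449.5 235.6 129.1] xang 15.48 F [ 0.1  0.3 -0.2] grip 50.2 j [ 19.9  21.5 105.3  -0.1  53.3   4.5]
chip_large_mid 0.66 [327.1 135.3] [436.8 285.7  13.5]
chip_large_mid 0.42 [337.1 179. ] [453.1 256.   13.5]
cut chip_large_mid 0.57 [319.2, 118.8, 342.0, 153.4] ((439.468994140625, 285.3844299316406), (17.089323043823242, 22.64069366455078), 16.406248092651367)
chip_small_mid 0.52 [331.2 212.8] [456.2 228.7  13.5]
cut chip_small_mid 0.55 [322.9, 208.9, 338.4, 224.3] ((456.8755798339844, 224.34274291992188), (13.435870170593262, 13.34038257598877), 15.640292167663574)
```

View pics/w3.png

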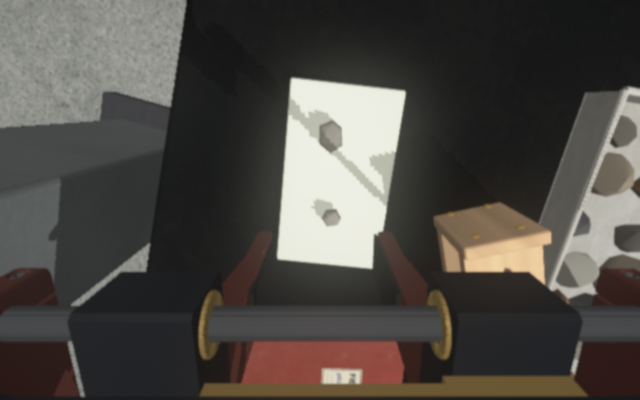

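Call:
servo_tool(motion=[[0.001,0.02,0.025,-0.5],[0.003,0.04,0.05,-1],[0.003,0.06,0.051,-1],[0.003,0.075,0.051,-1],[0.003,0.085,0.051,-1],[0.003,0.094,0.051,-1],[0.003,0.094,0.051,-1]])

```text
t: 6.3
ee_pos: [437.8, 286.0, 34.9]
orientation: [[0.958, -0.003, -0.286], [0.286, -0.002, 0.958], [-0.003, -1.0, -0.001]]
ft_force: [0.3, -0.0, -0.2]
grip_width: 0.572
```

Run:
```python
from h import *
go((439,285.3,35))
g=get_image("wrist");cv2.imwrite("pics/w4.png",g["image"])
```

```text
t 6.3 p [437.8 286.   34.9] xang 16.6 F [ 0.3 -0.  -0.2] grip 50.2 j [ 25.6  31.1 107.3  -0.   41.8   9. ]
-> (439, 285.3, 35) shift m [0.001, -0.0001, -0.001] turn
```

View pics/w4.png

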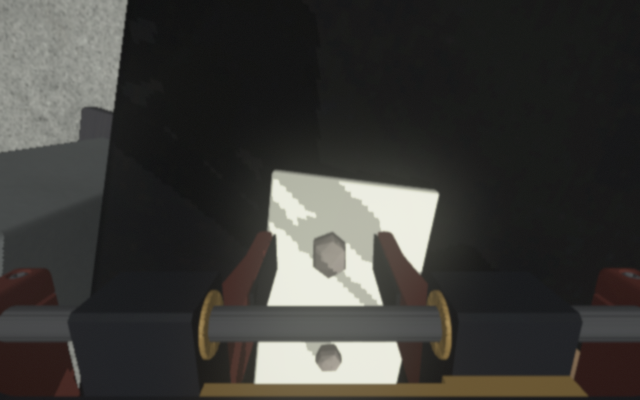

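Run:
```python
from h import *
g=get_image("wrist");s=observe();R=s["orientation"];p=s["ee_pos"]
for x in (-25,0,25):
  for z in (-10,0,10):
    print(x,z,proj(g,p+R@[x,25,z]))
print(atz(g,(330,255),17))
lm("wrist","chip_large_mid",13.5,g);cut("wrist","chip_large_mid",15,g)
```

```text
-25 -10 [279.3 268.4]
-25 0 [278.6 251. ]
-25 10 [277.9 233. ]
0 -10 [326.5 268.4]
0 0 [326.6 251. ]
0 10 [326.6 233. ]
25 -10 [373.8 268.4]
25 0 [374.6 251. ]
25 10 [375.3 233. ]
[439.6 287.5  17. ]
chip_large_mid 0.68 [326.4 253.6] [438.1 286.1  13.5]
```

Call:
servo_tool(motion=[[0.001,0,0,0],[0.001,0,0,0],[0.001,0,0,0],[0.001,0,0,0],[0.001,0,0,0],[0.001,0,0,0]], gripper=0.005, force=15)

```text
t: 7.25
ee_pos: [439.4, 286.7, 35.8]
orientation: [[0.958, -0.001, -0.286], [0.286, -0.001, 0.958], [-0.001, -1.0, -0.001]]
ft_force: [-0.2, -0.4, 2.0]
grip_width: 0.184
```

Call:
servo_tool(motion=[[0,-0.01,0,0],[0,-0.03,0,0],[0,-0.06,0,0],[0,-0.09,0,0],[0,-0.12,0,0],[0,-0.12,0,0]])

```text
t: 8.0
ee_pos: [441.1, 287.7, 158.4]
orientation: [[0.958, 0.004, -0.286], [0.286, 0.001, 0.958], [0.004, -1.0, 0.0]]
ft_force: [0.1, -0.2, 0.0]
grip_width: 0.18
```

Run:
```python
from h import *
go((520.5,-269,150,-50.2),(520.5,-269,48,-50.2))
g=get_image("wrist");cv2.imwrite("pics/w5.png",g["image"])
```

```text
t 8.0 p [441.1 287.7 158.4] xang 16.62 F [ 0.1 -0.2  0. ] grip 15.8 j [ 25.6  20.3 101.6  -0.   57.8   9. ]
-> (520.5, -269, 150, -50.2) shift m [-0.0832, 0.008, -0.5561] turn 66.81873020665196
-> (520.5, -269, 48, -50.2) shift m [-0.0836, 0.11, -0.5561] turn 66.81873020665196
```

View pics/w5.png

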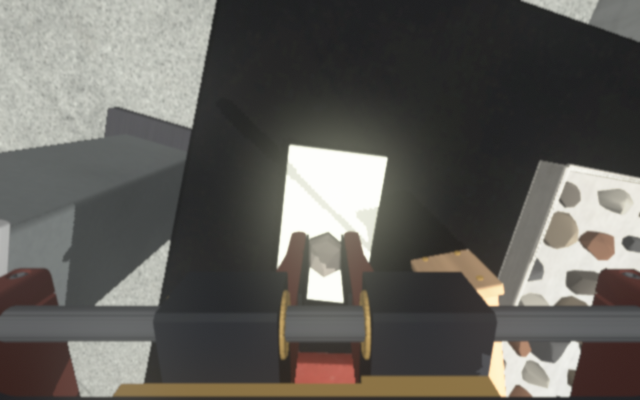

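Call:
servo_tool(motion=[[-0.009,0.0,-0.06,8],[-0.018,0,-0.12,16],[-0.027,0,-0.18,24],[-0.036,0,-0.24,32],[-0.045,0,-0.3,40],[-0.054,0,-0.36,48],[-0.063,0,-0.42,56],[-0.072,0,-0.48,64]])

```text
t: 9.05
ee_pos: [507.5, -195.0, 155.7]
orientation: [[0.673, -0.0, 0.739], [-0.739, 0.001, 0.673], [-0.001, -1.0, 0.001]]
ft_force: [1.3, 0.3, -0.1]
grip_width: 0.179
```

Run:
```python
from h import *
go((520.5,-269,110,-50.2),(520.5,-269,46.5,-50.2))
```

```text
t 9.05 p [ 507.5 -195.   155.7] xang -47.67 F [ 1.3  0.3 -0.1] grip 15.7 j [-28.3  21.9  99.5   0.1  58.7  19.3]
-> (520.5, -269, 110, -50.2) shift m [0.0635, 0.0456, -0.0403] turn 2.52929665232935
-> (520.5, -269, 46.5, -50.2) shift m [0.0636, 0.1091, -0.0403] turn 2.52929665232935
```

Call:
servo_tool(motion=[[0.03,0.01,-0.02,2],[0.06,0.03,-0.038,2.5],[0.0635,0.05,-0.04,2.5],[0.0635,0.065,-0.04,2.5],[0.0635,0.065,-0.04,2.5],[0.0635,0.065,-0.04,2.5]])

```text
t: 9.8
ee_pos: [520.7, -268.2, 90.8]
orientation: [[0.641, -0.001, 0.767], [-0.767, 0.002, 0.641], [-0.002, -1.0, 0.001]]
ft_force: [0.5, 0.2, 0.0]
grip_width: 0.184
```

Run:
```python
from h import *
go((520.5,-269,46.5,-50.2))
g=get_image("wrist");cv2.imwrite("pics/w6.png",g["image"])
lm("wrist","well_a",20,g);lm("wrist","spot_plate",0,g);cut("wrist","spot_plate",20,g)
cv2.imwrite("pics/w6z.png",cv2.resize(g["image"][150:300,220:420],None,fx=4,fy=4,interpolation=cv2.INTER_CUBIC))
```

```text
t 9.8 p [ 520.7 -268.2   90.8] xang -50.12 F [0.5 0.2 0. ] grip 16.2 j [-34.   29.7  97.2   0.1  53.2  16. ]
-> (520.5, -269, 46.5, -50.2) shift m [0.0005, 0.0443, -0.0007] turn 0.07613191506601424
well_a 0.73 [326.6 223. ] [ 520.1 -270.    20. ]
well_a 0.64 [329.  274.4] [ 492.7 -295.1   20. ]
cut spot_plate 0.97 [288.0, 183.0, 482.7, 303.0] ((540.1258544921875, -302.6024475097656), (66.37428283691406, 120.97740936279297), 38.841270446777344)
```

View pics/w6.png

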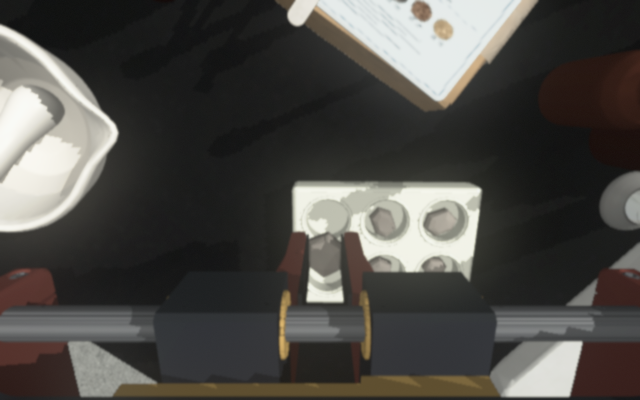

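View pics/w6z.png

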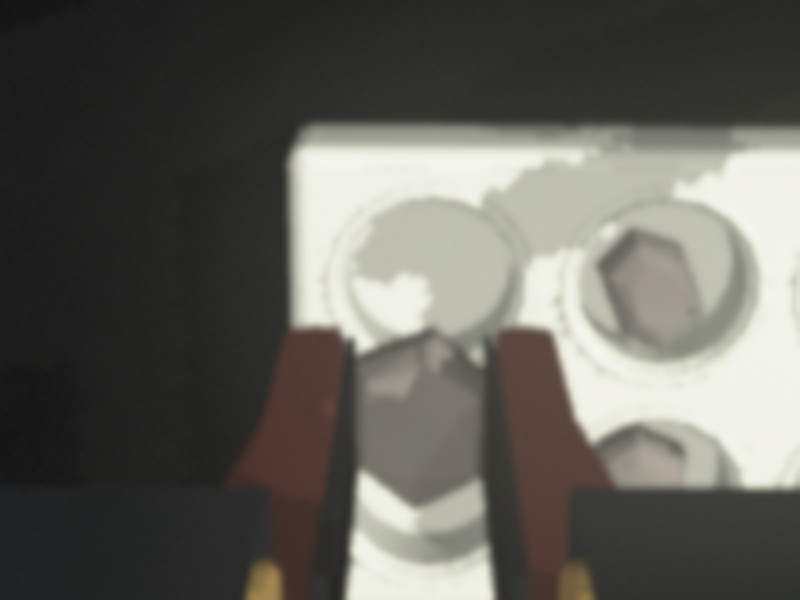

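Run:
```python
from h import *
g=get_image("wrist");s=observe();R=s["orientation"];p=s["ee_pos"]
for z in (75,72,69): 
    q=atz(g,(325.3,254.3),z);print(q,R.T@(q-p))
print(atz(g,(327.3,222),20),atz(g,(327.3,220.7),20))
go((520.5,-269,46.5))
```

```text
[ 522.2 -267.9   75. ] [ 0.1 16.3  1.4]
[ 521.2 -268.8   72. ] [ 0.1 19.3  0. ]
[ 520.1 -269.7   69. ] [ 0.1 22.3 -1.4]
[ 521.3 -270.6   20. ] [ 522. -270.   20.]
t 10.05 p [ 521.1 -268.8   91.3] xang -50.15 F [-0.1 -0.3 -0.2] grip 16.0 j [-34.1  29.7  97.2   0.1  53.1  16. ]
-> (520.5, -269, 46.5) shift m [-0.0002, 0.0448, -0.0006] turn
```

Call:
servo_tool(motion=[[0.0005,0.015,-0.0005,0],[0.0005,0.028,-0.0005,0],[0.0005,0.038,-0.0005,0],[0.0005,0.044,-0.0005,0],[0.0005,0.045,-0.0005,0],[0.0005,0.045,-0.0005,0]])

```text
t: 10.8
ee_pos: [521.2, -269.5, 46.4]
orientation: [[0.641, 0.001, 0.768], [-0.768, 0.001, 0.641], [0.0, -1.0, 0.001]]
ft_force: [0.6, 0.0, 0.5]
grip_width: 0.182
```

Run:
```python
from h import *
g=get_image("wrist");cv2.imwrite("pics/w7.png",g["image"]);go((520.9,-269.7,46))
cv2.imwrite("pics/w7z.png",cv2.resize(g["image"][150:300,220:420],None,fx=4,fy=4,interpolation=cv2.INTER_CUBIC))
```

```text
t 10.85 p [ 521.3 -269.6   46.6] xang -50.15 F [ 0.9 -0.   0.2] grip 16.1 j [-34.1  33.4  98.7   0.1  47.9  16. ]
-> (520.9, -269.7, 46) shift m [-0.0002, 0.0006, -0.0004] turn
```

View pics/w7z.png

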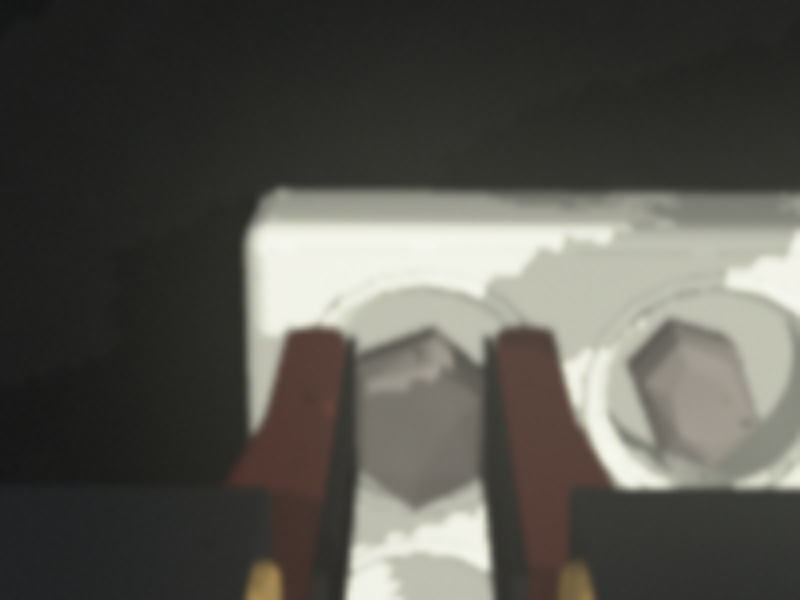

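Call:
servo_tool(motion=[[0,0.0005,0.0005,0],[0,0.0005,0.0005,0]])

```text
t: 11.1
ee_pos: [521.9, -269.4, 46.4]
orientation: [[0.641, 0.002, 0.768], [-0.768, 0.0, 0.641], [0.001, -1.0, 0.001]]
ft_force: [0.6, -0.4, -0.3]
grip_width: 0.186
```

Call:
servo_tool(motion=[[0,0,0,0],[0,0,0,0],[0,0,0,0],[0,-0.01,0,0],[0,-0.04,0,0],[0,-0.08,0,0],[0,-0.1,0,0]], gripper=0.035)

```text
t: 11.98
ee_pos: [522.7, -270.0, 149.2]
orientation: [[0.641, 0.004, 0.768], [-0.768, -0.002, 0.641], [0.004, -1.0, 0.002]]
ft_force: [-0.2, -0.9, -0.8]
grip_width: 0.403
```

Run:
```python
from h import *
g=get_image("wrist");go((456.9,224.5,150,-73.5),(456.9,224.5,34,-73.5))
cv2.imwrite("pics/w8z.png",cv2.resize(g["image"][110:310,200:440],None,fx=3,fy=3,interpolation=cv2.INTER_CUBIC))
```

```text
t 12.03 p [ 523.7 -270.6  151.2] xang -50.13 F [ 0.4 -0.3  1.9] grip 35.3 j [-34.1  25.3  94.3   0.1  60.   16. ]
-> (456.9, 224.5, 150, -73.5) shift m [-0.4228, -0.001, 0.2661] turn 23.36538562525081
-> (456.9, 224.5, 34, -73.5) shift m [-0.4236, 0.115, 0.2658] turn 23.36538562525081
```

View pics/w8z.png

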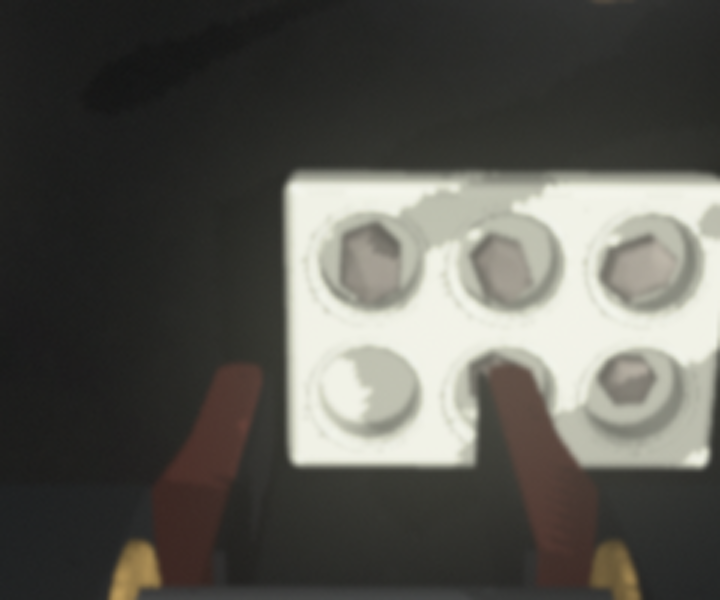

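Run:
```python
import cv2
t=cv2.imread("pics/w3.png")
cv2.imwrite("pics/w3z.png",cv2.resize(t[195:240,305:360],None,fx=12,fy=12,interpolation=cv2.INTER_CUBIC))
```

```text
(no output)
```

View pics/w3z.png

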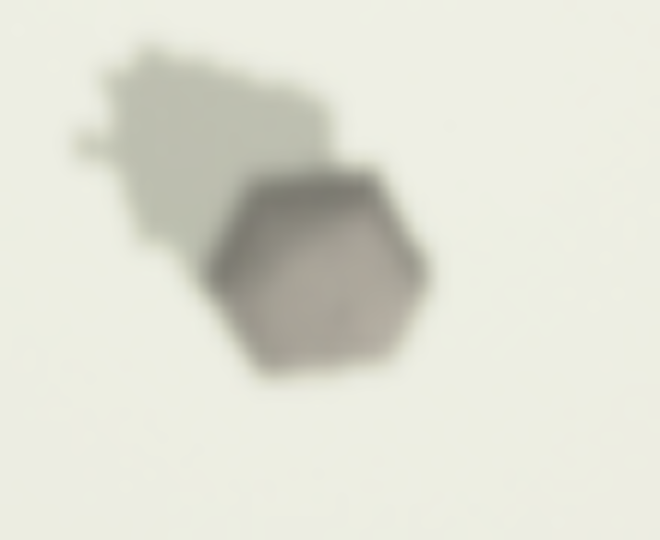

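Call:
servo_tool(motion=[[-0.05,0,0.031,3],[-0.1,0,0.062,6],[-0.15,0,0.093,9],[-0.2,0,0.124,12],[-0.25,0,0.156,15],[-0.3,0,0.187,18],[-0.35,0,0.218,20],[-0.4,0,0.24,21]])

```text
t: 13.02
ee_pos: [451.4, 192.3, 149.2]
orientation: [[0.323, 0.008, 0.946], [-0.946, -0.003, 0.323], [0.006, -1.0, 0.007]]
ft_force: [0.0, 0.8, 0.1]
grip_width: 0.398
```

Run:
```python
from h import *
go((456.9,224.5,100,-71.5),(435,215,100,-71.5))
```

```text
t 13.03 p [451.4 192.3 149.2] xang -71.17 F [0.  0.8 0.1] grip 35.0 j [ 15.2  18.4 106.6  -0.4  54.6  86.6]
-> (456.9, 224.5, 100, -71.5) shift m [-0.0289, 0.0492, 0.0152] turn 0.3324417223799401
-> (435, 215, 100, -71.5) shift m [-0.027, 0.049, -0.0086] turn 0.3324417223799401
```

Call:
servo_tool(motion=[[-0.015,0.02,0.008,-0.6],[-0.029,0.04,0.015,-1.2],[-0.029,0.06,0.015,-1.2],[-0.029,0.074,0.015,-1.2],[-0.029,0.074,0.015,-1.2],[-0.029,0.074,0.015,-1.2]])

```text
t: 13.78
ee_pos: [457.2, 224.3, 75.6]
orientation: [[0.342, 0.008, 0.94], [-0.94, -0.003, 0.342], [0.006, -1.0, 0.007]]
ft_force: [1.3, -0.5, -0.5]
grip_width: 0.398
```

Run:
```python
from h import *
g=get_image("wrist");go((456.9,224.5,34,-70))
lm("wrist","chip_small_mid",12.5,g);cut("wrist","chip_small_mid",13,g)
s=observe();p=s["ee_pos"];R=s["orientation"]
print([proj(g,p+R@[0,a,0]) for a in (19,25,(p[2]-13))])
cv2.imwrite("pics/w9z.png",cv2.resize(g["image"][150:300,220:420],None,fx=4,fy=4,interpolation=cv2.INTER_CUBIC))
```

```text
t 13.82 p [457.4 224.3  75.8] xang -69.99 F [-0.4  0.4 -0.5] grip 35.0 j [ 18.6  26.2 108.   -0.4  45.4  88.9]
-> (456.9, 224.5, 34, -70) shift m [-0.0005, 0.0418, -0.0007] turn 0.006032112081783225
chip_small_mid 0.67 [324.2 223.3] [458.4 224.5  12.5]
cut chip_small_mid 0.77 [314.0, 212.1, 333.0, 237.9] ((456.90362548828125, 224.81649780273438), (15.308592796325684, 12.612266540527344), 20.401321411132812)
[array([324.5, 254.1]), array([324.5, 249.2]), array([324.5, 224.3])]
```

View pics/w9z.png

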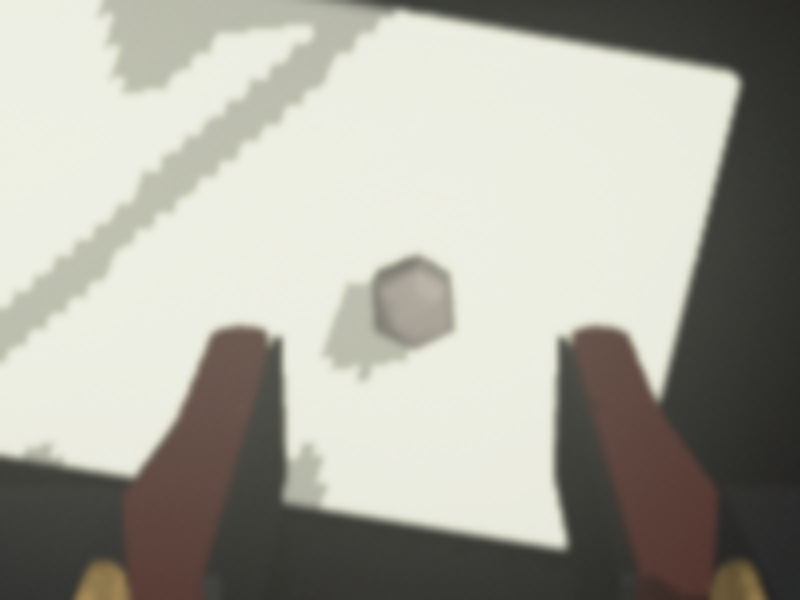

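Call:
servo_tool(motion=[[0,0.015,0,0],[0,0.028,0,0],[0,0.037,0,0],[0,0.041,0,0],[0,0.041,0,0]])

```text
t: 14.55
ee_pos: [457.6, 224.2, 34.4]
orientation: [[0.342, 0.008, 0.94], [-0.94, -0.003, 0.342], [0.006, -1.0, 0.007]]
ft_force: [0.2, -1.3, 0.3]
grip_width: 0.4
```

Call:
servo_tool(motion=[[0,0,0,0],[0,0,0,0],[0,0,0,0],[0,0,0,0],[0,0,0,0]], gripper=0.003, force=15)

```text
t: 15.18
ee_pos: [457.8, 224.3, 34.6]
orientation: [[0.342, 0.009, 0.94], [-0.94, -0.003, 0.342], [0.006, -1.0, 0.007]]
ft_force: [-0.8, 0.1, 2.7]
grip_width: 0.13
```

Call:
servo_tool(motion=[[0,-0.01,0,0],[0,-0.03,0,0],[0,-0.06,0,0],[0,-0.09,0,0],[0,-0.12,0,0],[0,-0.12,0,0]])

```text
t: 15.92
ee_pos: [458.3, 225.2, 157.2]
orientation: [[0.342, 0.014, 0.94], [-0.94, -0.001, 0.342], [0.006, -1.0, 0.013]]
ft_force: [-0.4, -0.1, 0.1]
grip_width: 0.133
```

Run:
```python
from h import *
g=get_image("wrist");go((491.3,-294,150,-50.2))
cv2.imwrite("pics/w10z.png",cv2.resize(g["image"][150:300,220:420],None,fx=4,fy=4,interpolation=cv2.INTER_CUBIC))
lm("wrist","pipette_bulb",209,g);lm("wrist","pipette_rack",0,g)
```

```text
t 15.97 p [457.2 224.8 155.8] xang -69.99 F [-0.9 -0.3  0.4] grip 12.0 j [ 18.6  19.2 104.1  -0.4  56.2  88.8]
-> (491.3, -294, 150, -50.2) shift m [0.4991, 0.0072, -0.1457] turn -19.785255347467313
pipette_rack 0.79 [420.   48.4] [596.6 192.2   0. ]
```

View pics/w10z.png

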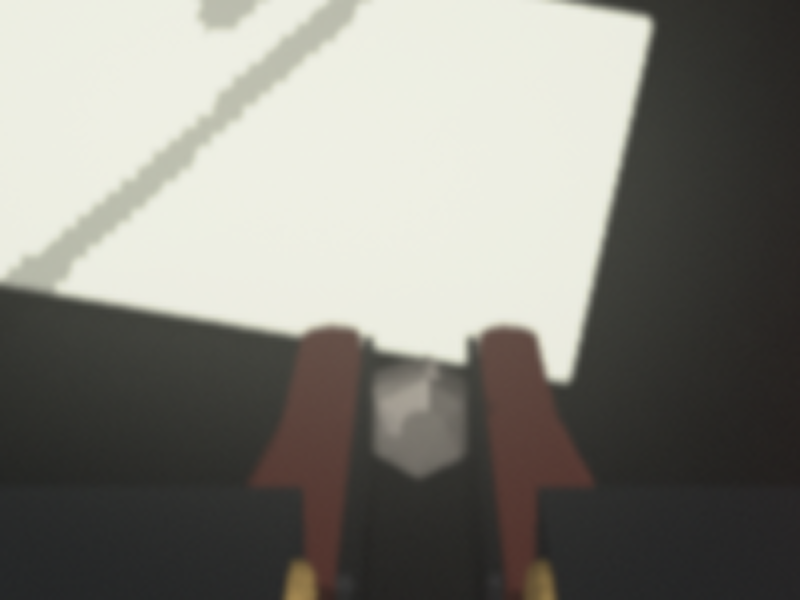

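Call:
servo_tool(motion=[[0.057,0.001,-0.017,-3],[0.114,0.002,-0.034,-6],[0.171,0.002,-0.051,-9],[0.228,0.003,-0.068,-12],[0.285,0.004,-0.085,-15],[0.342,0.004,-0.102,-18],[0.4,0.005,-0.119,-19.8],[0.457,0.006,-0.135,-19.8]])

```text
t: 17.08
ee_pos: [484.6, -252.8, 148.4]
orientation: [[0.64, 0.006, 0.768], [-0.768, -0.002, 0.64], [0.005, -1.0, 0.004]]
ft_force: [0.6, 0.9, 0.0]
grip_width: 0.135
```

Run:
```python
from h import *
go((491.3,-294,90,-50.2))
```

```text
t 17.07 p [ 484.6 -252.8  148.4] xang -50.2 F [0.6 0.9 0. ] grip 11.9 j [-34.9  22.5  99.8   0.1  57.4  15.2]
-> (491.3, -294, 90, -50.2) shift m [0.0357, 0.0585, -0.0214] turn 0.002291465529111747
```

Call:
servo_tool(motion=[[0.018,0.01,-0.011,0],[0.0355,0.03,-0.0215,0],[0.0355,0.05,-0.0215,0],[0.0355,0.06,-0.0215,0],[0.0355,0.06,-0.0215,0],[0.0355,0.06,-0.0215,0]])

```text
t: 17.82
ee_pos: [491.4, -293.5, 88.8]
orientation: [[0.641, 0.006, 0.768], [-0.768, -0.002, 0.641], [0.005, -1.0, 0.004]]
ft_force: [0.0, 0.5, -0.5]
grip_width: 0.133
```

Run:
```python
from h import *
g=get_image("wrist");go((491.3,-294,46,-50.2))
lm("wrist","well_a",20,g)
s=observe();p=s["ee_pos"];R=s["orientation"]
print([proj(g,p+R@[0,a,0]) for a in (19,25,(p[2]-20))])
cv2.imwrite("pics/w11z.png",cv2.resize(g["image"][150:300,220:420],None,fx=4,fy=4,interpolation=cv2.INTER_CUBIC))
```

```text
t 17.88 p [ 491.6 -293.7   89.1] xang -50.16 F [ 0.  -0.1  0.2] grip 12.2 j [-37.9  28.8  99.4   0.2  51.4  12.2]
-> (491.3, -294, 46, -50.2) shift m [-0.0002, 0.0431, -0.0005] turn 0.03565081428340022
well_a 0.92 [326.6 219.4] [ 493.6 -293.5   20. ]
well_a 0.62 [328.1 163.9] [ 521.9 -271.    20. ]
[array([326.1, 255. ]), array([326.1, 250. ]), array([325.8, 221.7])]
```

View pics/w11z.png

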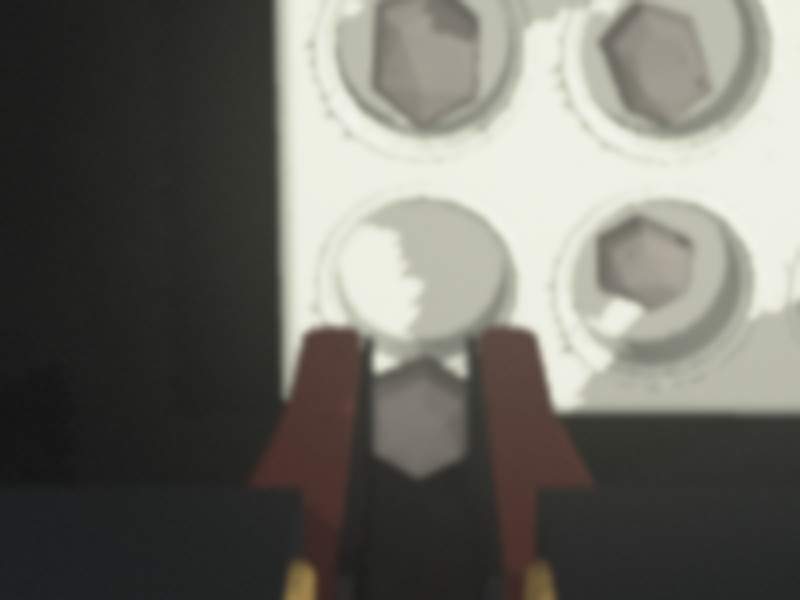

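Call:
servo_tool(motion=[[0.0003,0.015,0.001,0],[0.0003,0.028,0.001,0],[0.0003,0.038,0.001,0],[0.0003,0.042,0.001,0],[0.0003,0.0425,0.001,0],[0.0003,0.0425,0.001,0]])

```text
t: 18.68
ee_pos: [493.1, -293.7, 46.9]
orientation: [[0.64, 0.007, 0.768], [-0.768, -0.003, 0.64], [0.007, -1.0, 0.004]]
ft_force: [-0.4, -0.4, -0.0]
grip_width: 0.134
```

Call:
servo_tool(motion=[[0,0,0,0],[0,0,0,0],[0,0,0,0],[0,-0.01,0,0],[0,-0.04,0,0],[0,-0.08,0,0],[0,-0.12,0,0],[0,-0.15,0,0]], gripper=0.035)

```text
t: 19.68
ee_pos: [492.4, -293.6, 199.5]
orientation: [[0.64, 0.009, 0.768], [-0.768, -0.004, 0.641], [0.009, -1.0, 0.004]]
ft_force: [0.2, -0.1, 0.3]
grip_width: 0.396
```

Run:
```python
from h import *
g=get_image("wrist");go((540,150,265,-69))
cv2.imwrite("pics/w12.png",g["image"])
```

```text
t 19.73 p [ 494.  -294.8  203.1] xang -50.17 F [ 0.7 -0.5  2.2] grip 34.8 j [-37.8  20.6  93.4   0.2  65.1  12.3]
-> (540, 150, 265, -69) shift m [-0.3112, -0.0645, 0.3206] turn 18.83384282921338
```

View pics/w12.png

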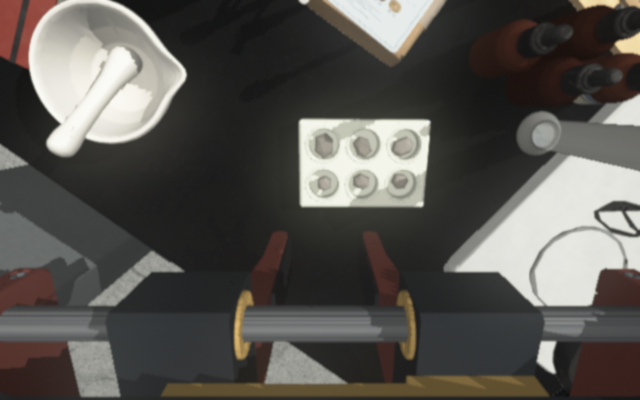

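Call:
servo_tool(motion=[[-0.039,-0.02,0.043,0],[-0.079,-0.04,0.086,0],[-0.118,-0.055,0.129,0],[-0.157,-0.073,0.172,0],[-0.197,-0.073,0.215,0],[-0.236,-0.073,0.258,0],[-0.275,-0.073,0.301,0],[-0.314,-0.073,0.344,0]], gripper=0.06)

```text
t: 20.72
ee_pos: [555.9, 169.1, 273.8]
orientation: [[0.641, 0.014, 0.768], [-0.768, -0.007, 0.641], [0.015, -1.0, 0.006]]
ft_force: [-0.3, -0.7, -0.1]
grip_width: 0.685
```

Call:
servo_tool(motion=[[0,0,0,0]])

```text
t: 20.85
ee_pos: [555.8, 172.8, 273.7]
orientation: [[0.644, 0.014, 0.765], [-0.765, -0.006, 0.644], [0.014, -1.0, 0.007]]
ft_force: [-0.8, -0.2, -0.4]
grip_width: 0.686
```

Run:
```python
from h import *
gw=get_image("wrist");gs=get_image("scene");gt=get_image("top")
cv2.imwrite("pics/w13.png",gw["image"]);cv2.imwrite("pics/s13.png",gs["image"])
cv2.imwrite("pics/s13z.png",cv2.resize(gs["image"][180:300,220:320],None,fx=5,fy=5,interpolation=cv2.INTER_CUBIC))
go()
for c,g in (("wrist",gw),("scene",gs),("top",gt)):
    for k,z in (("pipette_bulb",209),("pipette_tip",6),("pipette_rack",0)):
        print(c);lm(c,k,z,g)
    for q in cut_out(c,"pipette_bulb"): print(q["conf"],q["box"])
```

```text
t 21.0 p [555.5 168.5 273.7] xang -50.14 F [-0.7 -0.5  0.3] grip 60.1 j [10.4 17.4 87.5 -0.6 74.5 60.7]
wrist
pipette_bulb 0.64 [342.6 140.1] [603.6 198.2 209. ]
wrist
wrist
pipette_rack 0.82 [331.5 134. ] [594.8 189.9   0. ]
pipette_rack 0.42 [435.2 212.5] [604.9  23.7   0. ]
0.6 [327.7, 129.7, 353.7, 157.3]
scene
pipette_bulb 0.57 [257.9 205.1] [611.8 204.2 209. ]
scene
scene
pipette_rack 0.85 [269.3 265.5] [596.3 188.8   0. ]
pipette_rack 0.69 [298.8 298.4] [449.5 249.4   0. ]
pipette_rack 0.69 [328.3 215.7] [ 592.4 -125.2    0. ]
0.69 [262.0, 199.0, 267.9, 247.7]
top
top
pipette_tip 0.32 [402.3 223.2] [ 482.4 -295.6    6. ]
top
```

View pics/w13.png

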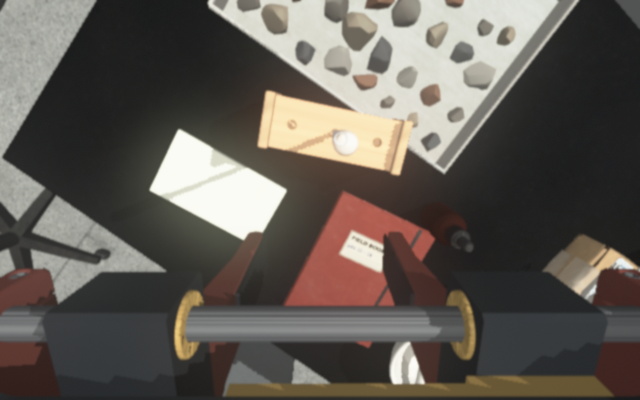

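View pics/s13z.png

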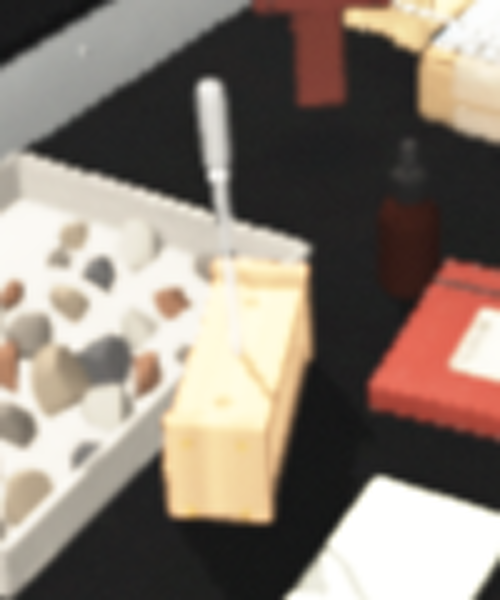

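```bash
cat >> h.py <<'E'
def tri2(g1,p1,g2,p2):
    P=tri([g1,g2],[p1,p2]); return P, proj(g1,P)-p1, proj(g2,P)-p2
E
python3 - <<'E'
from h import *
gw=get_image("wrist");gs=get_image("scene")
go()
for z in (209,222,232,236): print(z,atz(gw,(345.5,141.5),z),atz(gs,(262.6,206),z) if z==209 else "")
print("top",tri2(gw,(345.5,141),gs,(261.6,197.5)), "stem@58",atz(gs,(267,249),58))
cv2.imwrite("pics/w13z.png",cv2.resize(gw["image"][100:200,270:420],None,fx=5.3,fy=5.3,interpolation=cv2.INTER_CUBIC))
m=cut_out("wrist","pipette_bulb")
if m:
  ys,xs=np.nonzero(m[0]["pixels"]);print(xs.mean(),ys.mean(),m[0]["box"])
E
```

```text
t 21.7 p [555.9 169.  273.8] xang -50.16 F [-0.6  0.  -0.3] grip 59.9 j [10.4 17.4 87.5 -0.6 74.5 60.8]
209 [604.3 192.2 209. ] [598.9 200.6 209. ]
222 [604.6 193.7 222. ] 
232 [604.9 194.9 232. ] 
236 [605.  195.4 236. ] 
top (array([605.2, 195.1, 230.2]), array([-0. , -0.5]), array([ 0.1, -0. ])) stem@58 [601.4 189.1  58. ]
337.8468634686347 138.33025830258302 [324.1, 127.0, 350.0, 151.5]
```

View pics/w13z.png

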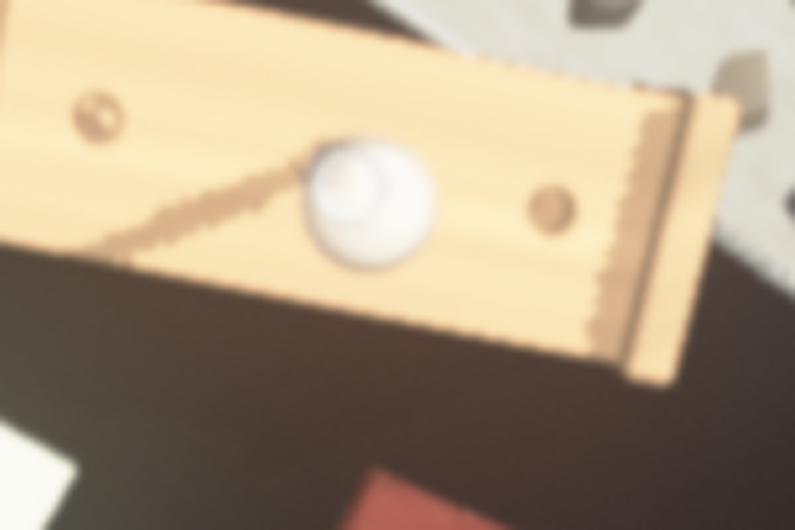

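Run:
```python
from h import *
gw=get_image("wrist");gs=get_image("scene")
a=atz(gw,(270+97/5.3,100+116/5.3),58);b=atz(gw,(270+552/5.3,100+209/5.3),58)
print("holes",a,b,np.linalg.norm(a-b),"mid",(a+b)/2)
for z in (209,218): print(atz(gw,(340,138.3),z))
print(tri2(gw,(340,138.3),gs,(262.6,206)))
mid=(a+b)/2
for P in [(603.5,197,209),(603.5,197,182),(603.5,197,236),mid]: print(P,proj(gs,P),proj(gw,P))
```

```text
holes [578.  231.8  58. ] [621.  152.5  58. ] 90.20343563391329 mid [599.5 192.2  58. ]
[603.6 196.1 209. ]
[603.8 197.  218. ]
(array([603.4, 195.6, 204.7]), array([0. , 0.2]), array([-0.,  0.]))
(603.5, 197, 209) [262.1 204.9] [338.8 137.4]
(603.5, 197, 182) [262.6 213.4] [336.5 133.9]
(603.5, 197, 236) [261.6 196.1] [341.7 142. ]
[599.5 192.2  58. ] [266.8 249.8] [331.6 130.7]
```

Run:
```python
from h import *
go((603.5,196.6,275),(603.5,196.6,217))
```

```text
t 21.85 p [555.9 169.2 273.8] xang -50.15 F [ 0.9 -0.1 -0.5] grip 60.2 j [10.5 17.4 87.5 -0.6 74.5 60.8]
-> (603.5, 196.6, 275) shift m [0.0095, -0.0007, 0.0541] turn 
-> (603.5, 196.6, 217) shift m [0.0086, 0.0573, 0.0538] turn
```

Call:
servo_tool(motion=[[0.005,-0.001,0.025,0],[0.0095,-0.001,0.045,0],[0.0095,-0.001,0.054,0],[0.0095,0,0.054,0],[0.0095,0,0.054,0],[0.0095,0,0.054,0]])

```text
t: 22.6
ee_pos: [602.8, 196.2, 274.3]
orientation: [[0.641, 0.013, 0.768], [-0.768, -0.007, 0.641], [0.014, -1.0, 0.006]]
ft_force: [-0.6, -0.0, 0.6]
grip_width: 0.684
```

Run:
```python
from h import *
g=get_image("wrist");go((603.5,196.6,217))
s=observe();p=s["ee_pos"];R=s["orientation"]
print([proj(g,p+R@[0,a,0]) for a in (25,37,50,65)], proj(g,(603.5,196.6,209)),proj(g,(603.5,196.6,230)))
cv2.imwrite("pics/w14z.png",cv2.resize(g["image"][150:310,220:420],None,fx=3.7,fy=3.7,interpolation=cv2.INTER_CUBIC))
```

```text
t 22.65 p [603.  196.2 274.4] xang -50.16 F [ 0.4  0.5 -0.3] grip 59.9 j [12.1 21.8 80.6 -0.6 76.9 62.4]
-> (603.5, 196.6, 217) shift m [-0.0008, 0.0574, 0.0003] turn 
[array([325.2, 249.4]), array([325.2, 240.5]), array([325.1, 232. ]), array([325.1, 223.4])] [323.6 222.8] [324.1 234.9]
```

View pics/w14z.png

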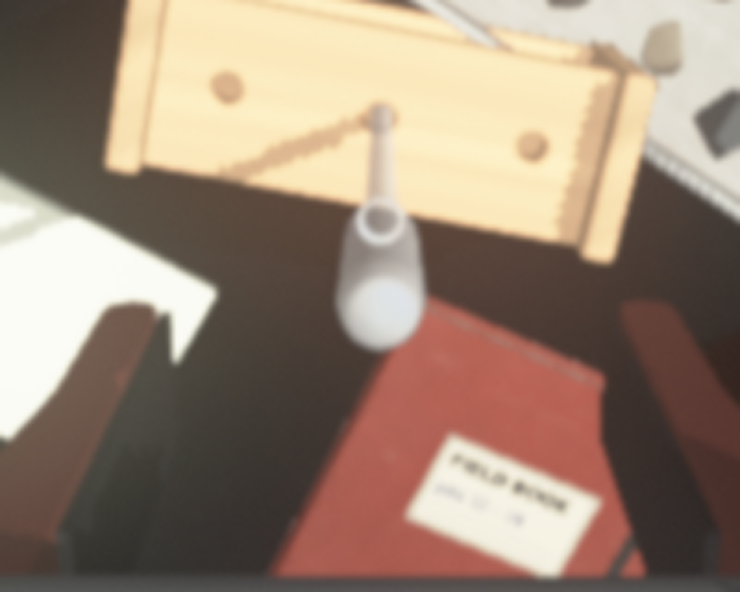

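Call:
servo_tool(motion=[[-0.001,0.01,0,0],[-0.001,0.025,0,0],[-0.001,0.04,0,0],[-0.001,0.052,0,0],[-0.001,0.057,0,0],[-0.001,0.057,0,0],[-0.001,0.057,0,0]], gripper=0.04)

```text
t: 23.52
ee_pos: [603.5, 196.6, 217.9]
orientation: [[0.641, 0.015, 0.768], [-0.768, -0.007, 0.641], [0.015, -1.0, 0.007]]
ft_force: [0.2, 0.5, -1.0]
grip_width: 0.453
```

Run:
```python
from h import *
g=get_image("wrist");go((603.5,196.6,217))
s=observe();p=s["ee_pos"];R=s["orientation"]
print([proj(g,p+R@[0,a,0]) for a in (-10,6,25)])
cv2.imwrite("pics/w15z.png",cv2.resize(g["image"][150:310,220:420],None,fx=3.7,fy=3.7,interpolation=cv2.INTER_CUBIC))
```

```text
t 23.57 p [603.5 196.6 218. ] xang -50.16 F [-0.2 -0.4  0.8] grip 40.2 j [12.1 24.5 84.6 -0.6 70.1 62.5]
-> (603.5, 196.6, 217) shift m [-0.0, 0.001, -0.0001] turn 
[array([325.4, 283.9]), array([325.3, 266.4]), array([325.2, 249.6])]
```

View pics/w15z.png

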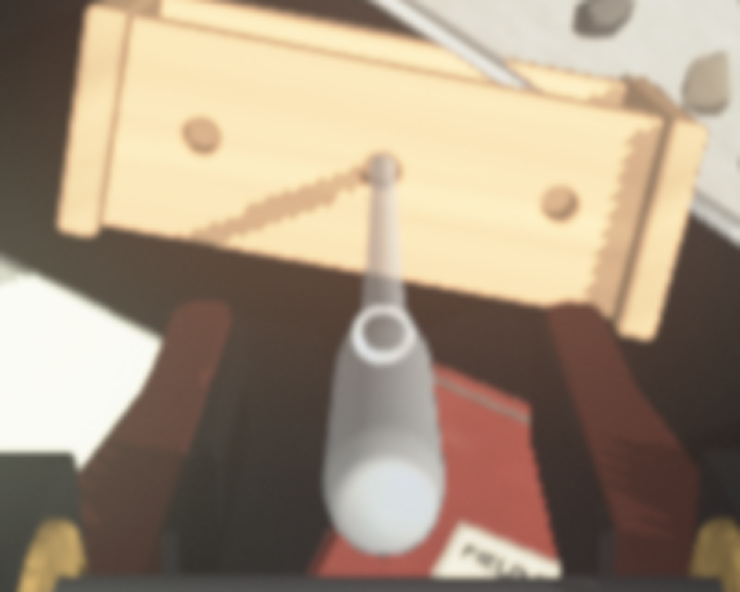

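Call:
servo_tool(motion=[[-0.0005,0.001,0,0],[-0.0005,0.001,0,0],[-0.0005,0.001,0,0],[-0.0005,0.001,0,0],[-0.0005,0.001,0,0],[-0.0005,0.001,0,0]], gripper=0.003, force=28)

```text
t: 24.32
ee_pos: [603.2, 197.2, 217.1]
orientation: [[0.641, 0.015, 0.768], [-0.768, -0.007, 0.641], [0.015, -1.0, 0.007]]
ft_force: [-1.1, 0.1, 0.8]
grip_width: 0.153
```

Run:
```python
from h import *
g=get_image("wrist");go((604.0,197.2,247),(604.5,197.7,282),(604.8,198,330))
cv2.imwrite("pics/w16z.png",cv2.resize(g["image"][150:310,220:420],None,fx=3.7,fy=3.7,interpolation=cv2.INTER_CUBIC))
```

```text
t 24.38 p [603.2 197.2 217. ] xang -50.16 F [-0.7  1.   2.5] grip 13.8 j [12.2 24.6 84.7 -0.6 70.  62.5]
-> (604.0, 197.2, 247) shift m [0.001, -0.0299, 0.0009] turn 
-> (604.5, 197.7, 282) shift m [0.0014, -0.0649, 0.0018] turn 
-> (604.8, 198, 330) shift m [0.0021, -0.1129, 0.0026] turn
```

View pics/w16z.png

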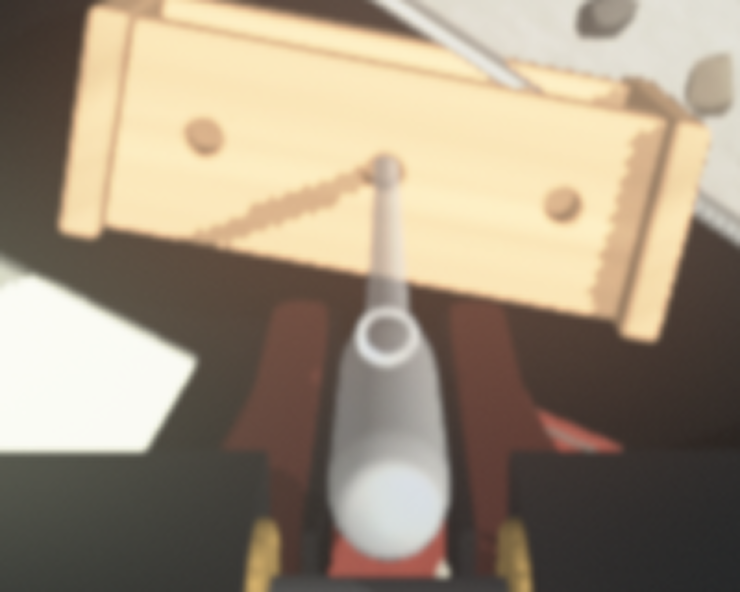

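Call:
servo_tool(motion=[[0.0001,-0.005,0.0001,0],[0.0004,-0.018,0.0004,0],[0.0008,-0.034,0.0008,0],[0.0012,-0.05,0.0012,0],[0.0014,-0.065,0.0016,0],[0.0018,-0.083,0.0018,0],[0.0022,-0.1,0.002,0],[0.0022,-0.1,0.002,0]])

```text
t: 25.38
ee_pos: [605.8, 197.6, 319.3]
orientation: [[0.64, 0.019, 0.768], [-0.768, -0.006, 0.641], [0.017, -1.0, 0.01]]
ft_force: [0.4, -0.3, -0.7]
grip_width: 0.157
```

Run:
```python
from h import *
g=get_image("wrist");gs=get_image("scene");go()
print(observe()["orientation"])
cv2.imwrite("pics/w17.png",g["image"])
cv2.imwrite("pics/s17z.png",cv2.resize(gs["image"][100:280,190:330],None,fx=3.3,fy=3.3,interpolation=cv2.INTER_CUBIC))
```

```text
t 25.48 p [604.6 197.4 317. ] xang -50.17 F [ 0.4  0.8 -0.1] grip 13.7 j [12.2 20.3 77.  -0.6 82.  62.4]
[[ 0.6  0.   0.8]
 [-0.8 -0.   0.6]
 [ 0.  -1.   0. ]]
```

View pics/w17.png

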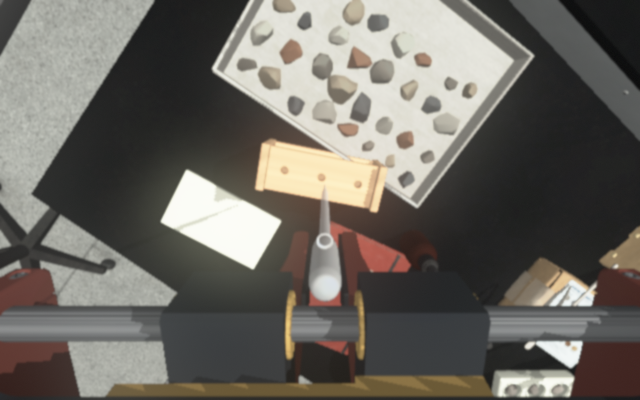

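View pics/s17z.png

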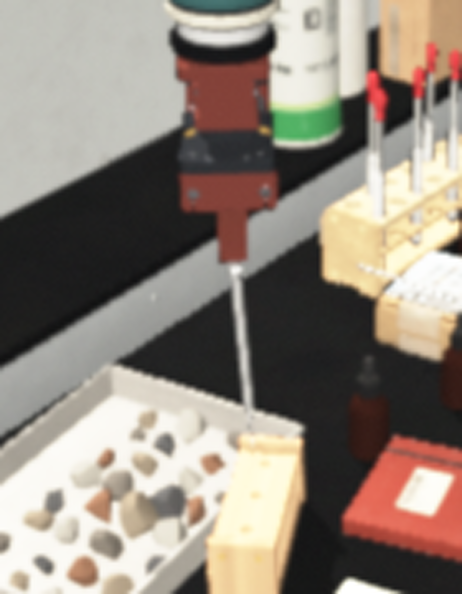

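Run:
```python
from h import *
g=get_image("wrist");gs=get_image("scene");go()
s=observe();p=s["ee_pos"];R=s["orientation"];print(R.round(3).tolist())
cv2.imwrite("pics/w18z.png",cv2.resize(g["image"][160:310,260:390],None,fx=4,fy=4,interpolation=cv2.INTER_CUBIC))
cv2.imwrite("pics/s18z.png",cv2.resize(gs["image"][170:245,230:300],None,fx=8,fy=8,interpolation=cv2.INTER_CUBIC))
for q in landmark_of("wrist","pipette_tip"): print("w",q)
for q in landmark_of("scene","pipette_tip"): print("s",q)
for z in (104,107,110): 
    T=atz(g,(322.5,189),z);print(T,R.T@(T-p),proj(gs,T))
```

```text
t 25.57 p [604.2 197.3 316.2] xang -50.16 F [ 0.1  0.2 -1.2] grip 13.4 j [12.2 20.4 77.  -0.6 82.  62.4]
[[0.641, 0.013, 0.768], [-0.768, -0.007, 0.641], [0.014, -1.0, 0.006]]
w {'pixel': [412.9, 241.6], 'conf': 0.67}
w {'pixel': [318.9, 183.8], 'conf': 0.63}
[595.6 188.8 104. ] [ -1.9 212.2 -13.3] [268.1 236.5]
[596.1 189.2 107. ] [ -1.9 209.2 -12.5] [267.7 235.6]
[596.6 189.7 110. ] [ -1.9 206.2 -11.8] [267.4 234.8]
```

View pics/w18z.png

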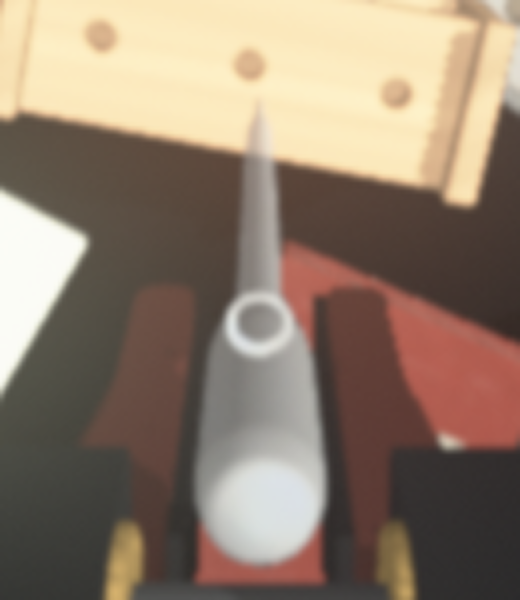

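View pics/s18z.png

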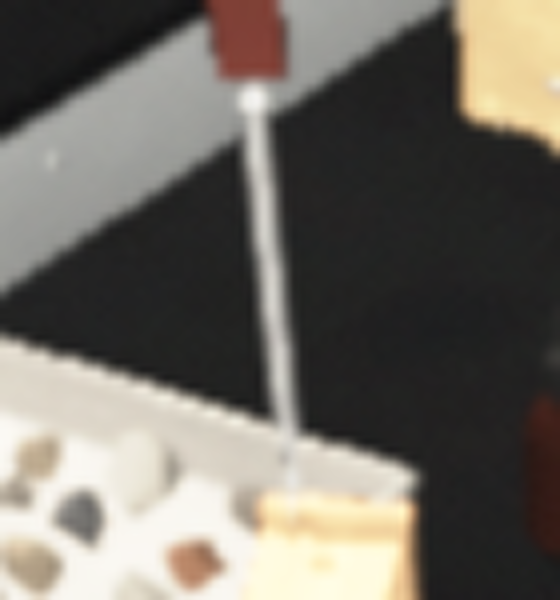

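Run:
```python
from h import *
go((604,197,380),(545,100,380),(535,-100,380),(529.5,-261.5,380))
```

```text
t 25.68 p [604.2 197.3 316.2] xang -50.16 F [-0.2 -0.1 -0.1] grip 13.2 j [12.2 20.4 77.  -0.6 82.  62.4]
-> (604, 197, 380) shift m [0.001, -0.0638, -0.0] turn 
-> (545, 100, 380) shift m [0.0377, -0.0639, -0.1075] turn 
-> (535, -100, 380) shift m [0.1849, -0.0626, -0.2433] turn 
-> (529.5, -261.5, 380) shift m [0.3053, -0.0615, -0.351] turn
```

Call:
servo_tool(motion=[[0,-0.02,0,0],[0.001,-0.045,0,0],[0.003,-0.064,-0.02,0],[0.015,-0.064,-0.05,0],[0.027,-0.064,-0.08,0],[0.04,-0.064,-0.11,0],[0.063,-0.064,-0.131,0],[0.086,-0.064,-0.152,0]])

```text
t: 26.68
ee_pos: [540.1, 32.9, 380.6]
orientation: [[0.641, 0.013, 0.768], [-0.768, -0.008, 0.641], [0.014, -1.0, 0.005]]
ft_force: [-0.1, -0.0, -0.3]
grip_width: 0.152
```

Call:
servo_tool(motion=[[0.025,0,-0.023,0],[0.052,0,-0.048,0],[0.08,0,-0.073,0],[0.11,0,-0.1,0],[0.14,0,-0.127,0],[0.17,0,-0.154,0],[0.19,0,-0.172,0],[0.2,0,-0.181,0]])

```text
t: 27.68
ee_pos: [527.8, -237.8, 382.3]
orientation: [[0.639, 0.012, 0.769], [-0.769, -0.007, 0.639], [0.013, -1.0, 0.004]]
ft_force: [-0.0, 0.3, -0.1]
grip_width: 0.155
```

Run:
```python
from h import *
go((529.5,-261.5,380),(529.5,-261.5,300))
print(observe()["orientation"].round(3).tolist())
```

```text
t 27.68 p [ 527.8 -237.8  382.3] xang -50.27 F [-0.   0.3 -0.1] grip 13.6 j [-31.1  13.2  78.2  -0.   87.8  19.2]
-> (529.5, -261.5, 380) shift m [0.0192, 0.0025, -0.0138] turn 
-> (529.5, -261.5, 300) shift m [0.0182, 0.0825, -0.0142] turn 
[[0.639, 0.012, 0.769], [-0.769, -0.007, 0.639], [0.013, -1.0, 0.004]]
```

Call:
servo_tool(motion=[[0,0.03,0,0],[0,0.06,0,0],[0,0.08,0,0],[0,0.08,0,0],[0,0.08,0,0],[0,0.08,0,0]])

```text
t: 28.42
ee_pos: [529.3, -238.6, 303.6]
orientation: [[0.639, 0.013, 0.769], [-0.769, -0.008, 0.639], [0.015, -1.0, 0.005]]
ft_force: [0.3, 0.7, -0.2]
grip_width: 0.154
```

Run:
```python
from h import *
g=get_image("wrist");gs=get_image("scene");gt=get_image("top");go()
s=observe();p=s["ee_pos"];R=s["orientation"];print(R.round(3).tolist())
cv2.imwrite("pics/w19.png",g["image"])
cv2.imwrite("pics/w19z.png",cv2.resize(g["image"][120:310,240:420],None,fx=3.1,fy=3.1,interpolation=cv2.INTER_CUBIC))
T=p+R@[-1.9,209,-12.5];a=proj(gs,T).astype(int);print(T,a,proj(g,T),proj(gt,T))
cv2.imwrite("pics/s19z.png",cv2.resize(gs["image"][a[1]-60:a[1]+25,a[0]-40:a[0]+45],None,fx=7,fy=7,interpolation=cv2.INTER_CUBIC))
```

```text
t 28.57 p [ 529.1 -238.5  303.1] xang -50.26 F [ 0.1  0.1 -0.1] grip 13.7 j [-31.1  15.9  85.4  -0.   77.9  19.2]
[[0.639, 0.013, 0.769], [-0.769, -0.008, 0.639], [0.014, -1.0, 0.005]]
[ 520.9 -246.7   94. ] [365 182] [322.6 188.6] [391.2 210.4]
```

View pics/w19z.png

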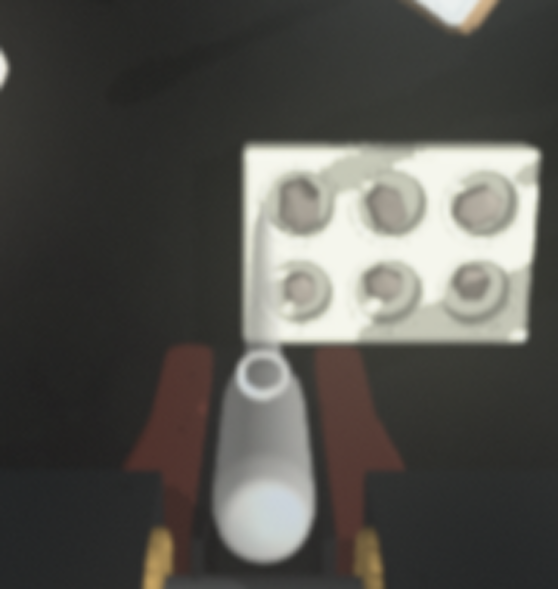

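View pics/s19z.png

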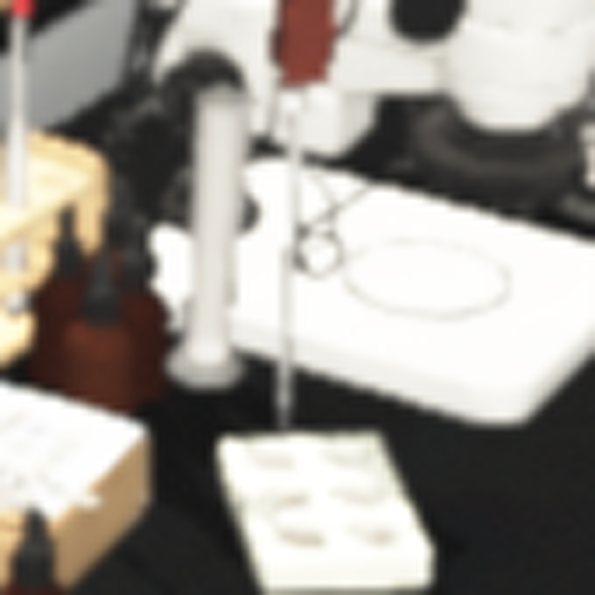

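Call:
servo_tool(motion=[[-0.01,0,0,0],[-0.025,0,0,0],[-0.025,0,0,0],[-0.025,0,0,0],[-0.025,0,0,0]])

```text
t: 29.2
ee_pos: [513.3, -219.5, 302.8]
orientation: [[0.639, 0.013, 0.769], [-0.769, -0.008, 0.639], [0.015, -1.0, 0.005]]
ft_force: [0.3, -0.5, 0.3]
grip_width: 0.149
```

Run:
```python
from h import *
g=get_image("wrist");gs=get_image("scene");gt=get_image("top");go()
s=observe();p=s["ee_pos"];R=s["orientation"];print(R.round(3).tolist())
cv2.imwrite("pics/w20z.png",cv2.resize(g["image"][150:300,270:390],None,fx=4,fy=4,interpolation=cv2.INTER_CUBIC))
T=p+R@[-1.9,209,-12.5];a=proj(gs,T).astype(int);print(T,a,proj(gs,T),proj(g,T),proj(gt,T))
cv2.imwrite("pics/s20z.png",cv2.resize(gs["image"][a[1]-60:a[1]+15,a[0]-30:a[0]+30],None,fx=8,fy=8,interpolation=cv2.INTER_CUBIC))
b=proj(gt,T).astype(int)
cv2.imwrite("pics/t20z.png",cv2.resize(gt["image"][b[1]-30:b[1]+30,b[0]-40:b[0]+40],None,fx=8,fy=8,interpolation=cv2.INTER_CUBIC))
```

```text
t 29.35 p [ 513.3 -219.5  302.7] xang -50.27 F [-0.   0.1 -0.2] grip 13.5 j [-30.2  14.   88.1  -0.   77.1  20. ]
[[0.639, 0.013, 0.769], [-0.769, -0.008, 0.639], [0.014, -1.0, 0.005]]
[ 505.1 -227.7   93.6] [367 186] [367.5 186.7] [322.8 188.6] [385.2 215.5]
```

View pics/w20z.png

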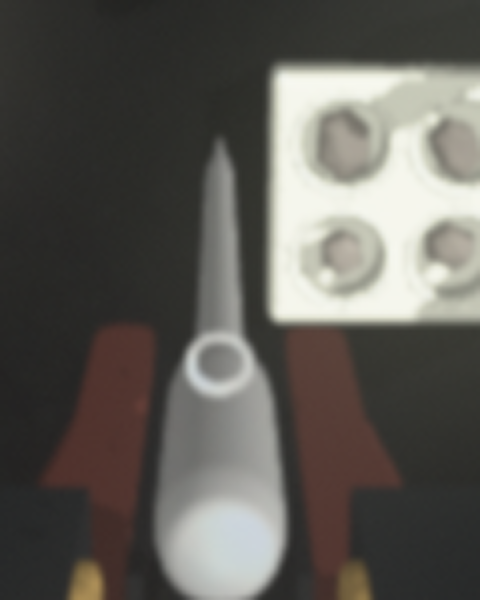

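View pics/s20z.png

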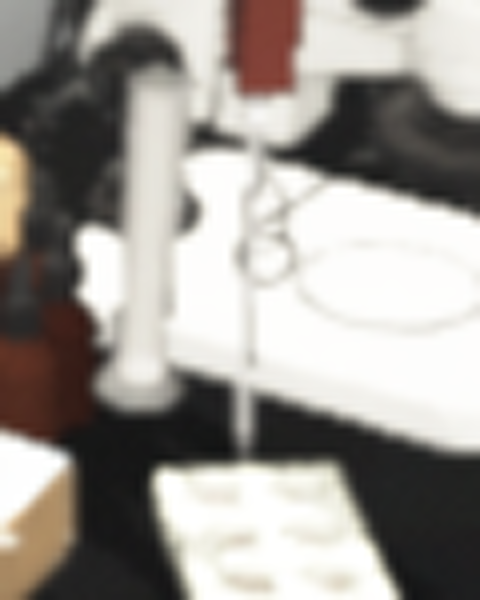

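View pics/t20z.png

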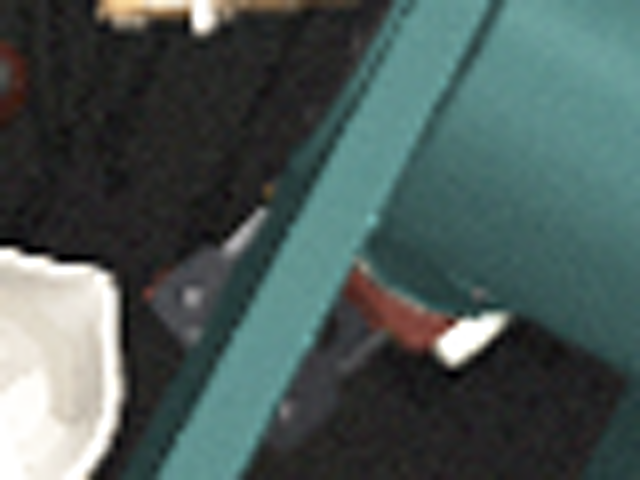

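Run:
```python
from h import *
g=get_image("wrist");gs=get_image("scene")
s=observe();p=s["ee_pos"];R=s["orientation"]
for a in ((325.2,183.8),(325.2,185)):
  for b in ((367.6,182.5),(367.6,184)):
    P,e,f=tri2(g,a,gs,b);print(P,e,f,"tool",R.T@(P-p))
for z in (92,94.5,97): P=atz(g,(325.2,184),z);print(P,R.T@(P-p),proj(gs,P))
# bulb ring (z ~ bulb bottom)
for pix,z in (((270+218/4,150+363/4),302.7-8-27),):
    P=atz(g,pix,z);print("ring",P,R.T@(P-p))
P=atz(g,(270+221/4,150+540/4),302.7-8+22);print("dome",P,R.T@(P-p))
```

```text
[ 509.6 -226.3  108.2] [-0.5  3.9] [-1.2  0.2] tool [  0.1 194.4  -8. ]
[ 509.  -226.9  102.4] [-0.4  3.5] [-1.1  0.2] tool [  0.2 200.2  -9. ]
[ 509.1 -226.7  108.3] [-0.4  3.3] [-1.   0.2] tool [  0.2 194.3  -8.7]
[ 508.5 -227.4  102.5] [-0.3  2.9] [-0.9  0.2] tool [  0.3 200.2  -9.6]
[ 510.2 -226.7   92. ] [  0.6 210.6  -7.9] [366.  186.8]
[ 510.6 -226.3   94.5] [  0.6 208.1  -7.3] [365.8 186.2]
[ 511.  -225.9   97. ] [  0.6 205.6  -6.8] [365.7 185.5]
ring [ 514.1 -219.1  267.7] [-0.2 34.9  0.8]
dome [ 514.4 -218.3  316.7] [  0.  -14.1   1.8]
```

Call:
servo_tool(motion=[[0.015,0,-0.007,0],[0.03,0,-0.014,0],[0.04,0.005,-0.019,0],[0.04,0.015,-0.019,0],[0.04,0.025,-0.019,0],[0.04,0.031,-0.019,0],[0.04,0.031,-0.019,0],[0.04,0.031,-0.019,0]])

```text
t: 30.45
ee_pos: [524.7, -262.5, 272.4]
orientation: [[0.639, 0.013, 0.769], [-0.769, -0.008, 0.639], [0.015, -1.0, 0.005]]
ft_force: [-0.0, 0.9, -0.5]
grip_width: 0.154
```

Run:
```python
from h import *
g=get_image("wrist");gs=get_image("scene");go()
s=observe();p=s["ee_pos"];R=s["orientation"];print(R.round(3).tolist())
cv2.imwrite("pics/w21z.png",cv2.resize(g["image"][140:240,270:400],None,fx=6,fy=6,interpolation=cv2.INTER_CUBIC))
lm("wrist","well_a",20,g);lm("wrist","spot_plate",0,g);cut("wrist","spot_plate",20,g)
print("tip",atz(g,(325.2,184),p[2]-211))
cv2.imwrite("pics/s21z.png",cv2.resize(gs["image"][150:225,330:410],None,fx=8,fy=8,interpolation=cv2.INTER_CUBIC))
```

```text
t 30.55 p [ 524.8 -262.6  272.6] xang -50.26 F [-0.5  0.5  0.4] grip 13.7 j [-33.3  17.8  87.    0.   74.3  16.9]
[[0.639, 0.013, 0.769], [-0.769, -0.008, 0.639], [0.015, -1.0, 0.005]]
well_a 0.95 [326.  205.9] [ 494.8 -294.3   20. ]
well_a 0.66 [326.3 178.6] [ 520.7 -273.1   20. ]
spot_plate 0.68 [352.6 188.2] [ 529.3 -309.3    0. ]
cut spot_plate 0.93 [304.7, 157.1, 409.2, 224.8] ((531.6760864257812, -309.7383728027344), (83.5379409790039, 121.12940979003906), 39.458560943603516)
tip [ 521.7 -269.7   61.6]
```

View pics/w21z.png

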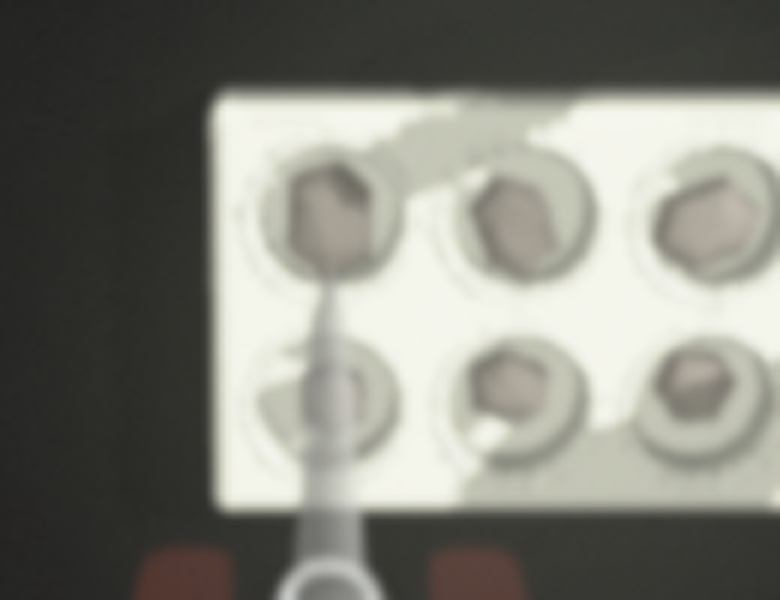

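View pics/s21z.png

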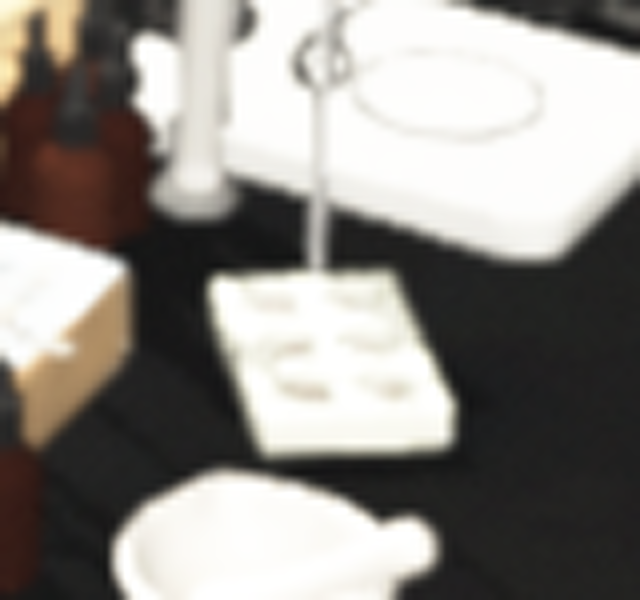

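Call:
servo_tool(motion=[[0,0.007,0,0],[0,0.014,0,0],[0,0.02,0,0],[0,0.024,0,0],[0,0.026,0,0],[0,0.026,0,0],[0,0.026,0,0],[0,0.026,0,0]])

```text
t: 31.7
ee_pos: [525.2, -263.0, 246.7]
orientation: [[0.639, 0.014, 0.769], [-0.769, -0.009, 0.639], [0.015, -1.0, 0.005]]
ft_force: [0.6, -0.5, -0.3]
grip_width: 0.158
```

Run:
```python
from h import *
g=get_image("wrist");gs=get_image("scene");go()
s=observe();p=s["ee_pos"];R=s["orientation"];print(R.round(3).tolist())
cv2.imwrite("pics/w22z.png",cv2.resize(g["image"][140:240,270:400],None,fx=6,fy=6,interpolation=cv2.INTER_CUBIC))
lm("wrist","well_a",20,g);cut("wrist","spot_plate",20,g)
print("tip",atz(g,(325.2,184),p[2]-211))
T=atz(g,(325.2,184),p[2]-211)
print("tip scene",proj(gs,T),"well scene",proj(gs,(521.5,-269.5,20)))
cv2.imwrite("pics/s22z.png",cv2.resize(gs["image"][150:225,330:410],None,fx=8,fy=8,interpolation=cv2.INTER_CUBIC))
```

```text
t 31.8 p [ 525.1 -263.   246.6] xang -50.27 F [-0.4  0.5  0.4] grip 13.7 j [-33.3  19.1  88.9   0.   71.   16.9]
[[0.639, 0.013, 0.769], [-0.769, -0.009, 0.639], [0.015, -1.0, 0.005]]
well_a 0.95 [324.5 181.5] [ 521.3 -270.4   20. ]
well_a 0.94 [323.8 214. ] [ 491.9 -293.8   20. ]
cut spot_plate 0.85 [301.5, 158.9, 413.4, 233.7] ((531.10595703125, -310.2083740234375), (85.52184295654297, 121.02719116210938), 39.616756439208984)
tip [ 522.2 -270.3   35.6]
tip scene [367.6 194.5] well scene [367.3 198.5]
```

View pics/w22z.png

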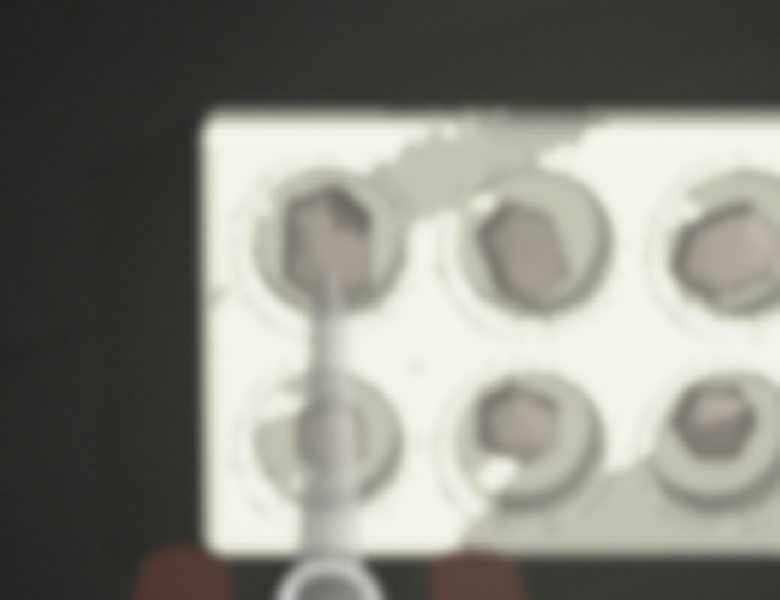

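View pics/s22z.png

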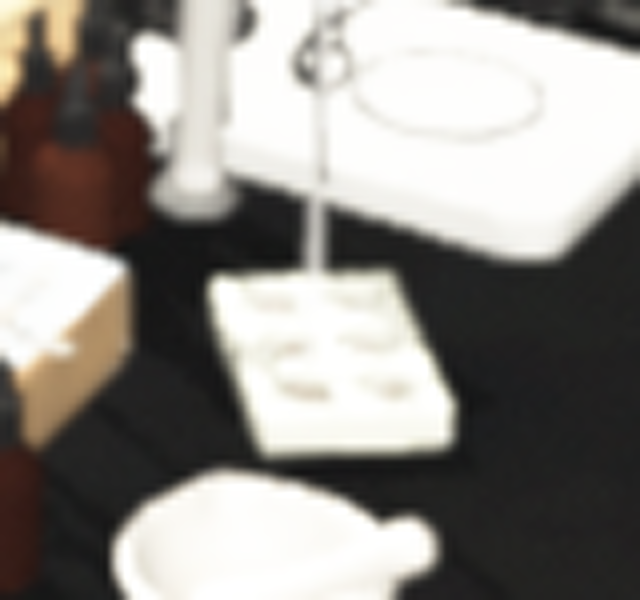

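Call:
servo_tool(motion=[[-0.0004,0.002,0,0],[-0.0008,0.004,0,0],[-0.0008,0.0055,0,0],[-0.0008,0.0055,0,0],[-0.0008,0.0055,0,0],[-0.0008,0.0055,0,0]])

```text
t: 32.65
ee_pos: [524.7, -262.4, 241.1]
orientation: [[0.639, 0.013, 0.769], [-0.769, -0.009, 0.639], [0.015, -1.0, 0.005]]
ft_force: [-0.2, -0.3, -0.2]
grip_width: 0.152
```

Run:
```python
from h import *
g=get_image("wrist");gs=get_image("scene");go()
s=observe();p=s["ee_pos"];R=s["orientation"];print(R.round(3).tolist())
cv2.imwrite("pics/w23z.png",cv2.resize(g["image"][140:240,270:400],None,fx=6,fy=6,interpolation=cv2.INTER_CUBIC))
lm("wrist","well_a",20,g);cut("wrist","spot_plate",20,g)
T=atz(g,(325.2,184.2),p[2]-211);print("tip",T,"tip scene",proj(gs,T),"well scene",proj(gs,(521.6,-269.5,20)))
for c in ("wrist","scene"):
  for q in landmark_of(c,"pipette_tip"): print(c,q)
im=gs["image"][150:225,330:410].astype(float);im=np.clip((im-190)*255/65,0,255).astype(np.uint8)
cv2.imwrite("pics/s23z.png",cv2.resize(im,None,fx=8,fy=8,interpolation=cv2.INTER_CUBIC))
```

```text
t 32.75 p [ 524.6 -262.4  241.1] xang -50.27 F [ 0.2 -0.7  0.7] grip 14.1 j [-33.3  19.3  89.4   0.   70.3  16.9]
[[0.639, 0.013, 0.769], [-0.769, -0.009, 0.639], [0.015, -1.0, 0.005]]
well_a 0.82 [326.  213.8] [ 494.5 -293.8   20. ]
well_a 0.55 [326.  183.5] [ 521.  -271.6   20. ]
cut spot_plate 0.56 [303.0, 158.1, 417.3, 236.8] ((531.489990234375, -310.60003662109375), (86.24037170410156, 121.7025146484375), 38.92445373535156)
tip [ 521.5 -269.9   30.1] tip scene [367.6 196. ] well scene [367.3 198.5]
wrist {'pixel': [321.3, 184.7], 'conf': 0.63}
wrist {'pixel': [322.0, 263.1], 'conf': 0.52}
wrist {'pixel': [167.4, 122.8], 'conf': 0.24}
scene {'pixel': [354.8, 237.7], 'conf': 0.74}
scene {'pixel': [367.8, 195.2], 'conf': 0.47}
```

View pics/w23z.png

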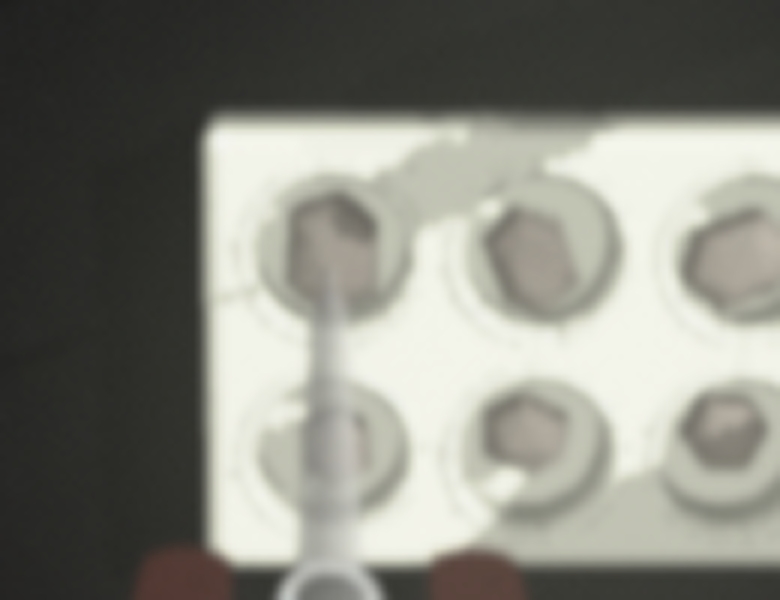

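View pics/s23z.png

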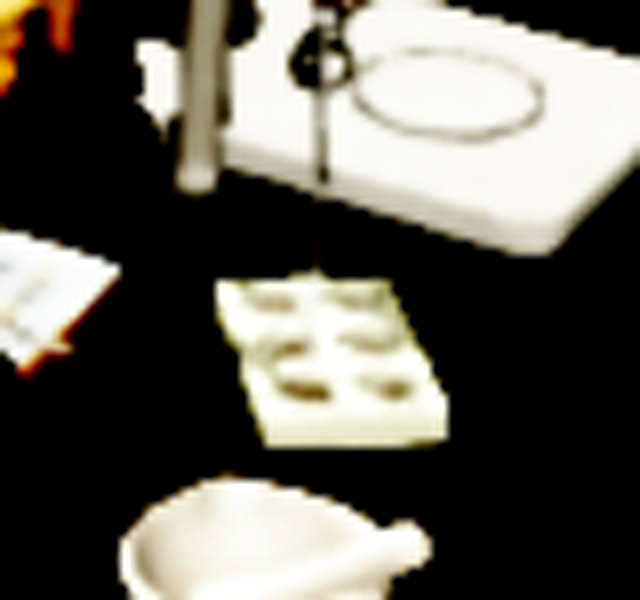

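Run:
```python
from h import *
go();print(hand_in());go()
```

```text
t 32.95 p [ 524.6 -262.4  241.1] xang -50.27 F [ 1.  -0.1 -0.7] grip 13.5 j [-33.3  19.3  89.4   0.   70.3  16.9]
the job is handed in; nothing more can be done
None
the job is handed in; nothing more can be done
```

I put the larger chip in well_a and the smaller one in well_b. I then lifted the pipette out of the rack, carried it with its tip well above the mortar and bottles, and handed the job in at about 33 s, holding it over well_a.

**Chips:** the wrist picture shows both sitting down in their own cavities.

**Tip position:** I estimate the tip at (521.5, -269.9, 30) mm. Its height comes from the grasp height, since I saw no slip during the lift. The readings of the well's centre put it within about 2 mm of the tip sideways. The tip is therefore about 10 mm above the plate.

**Disagreements and limits:**
- **Tip height:** an earlier two-camera fix (wrist and scene) put the tip about 10 mm higher, with a misfit of up to 4 pixels. The thin tip is hard to see, so I did not use it. A later scene-camera reading agreed with my estimate to within 1 pixel, about 2 to 3 mm, so the height is good to a few millimetres.
- **Lean:** the gripper ended about 0.9 degrees off vertical. The pipette kept its roughly 2 degree lean from the rack.
- **Contact:** wrist force stayed near zero during the carry. I saw no contact and nothing moved in the pictures, but I did not measure the mortar and bottles again afterwards.

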